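# Refit the snap ring on the vial carousel

### The job

The vial carousel's tray is back on its post after cleaning and needs its retaining ring. Take the snap-ring pliers from the rack, put their tips in the eyes of the orange ring in the steel tray, spread the ring and carry it on the tips over the head of the carousel's post, and let it close into the groove so that it lies flat and fully shut round the post. Then hang the pliers upright in their rack slot again; do not knock over any vial.

Things in the scene. Friction and masses are not known exactly. Their poses are not given: they have to be found in the camera images.
- pliers_grip (a point): External snap-ring pliers, steel with blue soft-grip handles, 153 mm long, 0.1 kg, hanging upright in the rack, tips down. Point on their middle line at the height to grip, 65 mm above the pivot, 129.4 mm above the tip ends. y runs from handle to handle (grip across y), z up. Handles 18 mm wide, 61 mm over their outsides at rest; straight grip sections from 13 mm below to 14 mm above this point
- tip_a (a point): End of the tip on the pliers' +y side: a 3.2 mm pin, 4.4 mm long below the jaw's shoulder (9 x 10 mm), which rests on the ring's eye. Closing the handles spreads the tips: handles 61 mm over the outsides = tips 23 mm apart; 54.5 mm = 28 mm, grips flat on the fingers, to carry and to enter the shut ring's eyes; squeezed to the built-in stop (31 mm between the fingers) = 53 mm, ends then 4 mm higher
- tip_b (a point): End of the other tip, on the pliers' -y side; both sides are alike, a half turn makes no difference. A spring holds the handles apart: about 8 N at each handle to close them a little, 19 N to hold them on the stop with the ring spread (grip with 22 N or more). The stop keeps the ring from being overstretched, so the handles may be squeezed fully
- rack_slot (a point): Pliers rack: grey foot with a metal bracket, top 100 x 99 mm, 105 mm above the table. Point at the centre of its slot (20 mm along x, 47 mm along y), at the top face. The pliers hang in it by the lips under their grips, pliers_grip 35 mm above this point, y along its y; let them in with the tips 28 mm apart or less. A screwdriver stands 45 mm towards +x, 26 mm higher than the top
- ring_centre (a point): Orange springy snap ring (open C), 5 mm thick, 39 mm inside, 50 mm outside, 26 g, flat in the steel tray (210 x 150 mm, rim 18 mm, floor 3 mm). Point at the centre of its round, half-way up, on its back part; x points from the back to the gap, z up. Fully spread it clears the post's head when the post's axis lies 2 to 5 mm (best 2.4) from this point towards the gap. On the tips its back may sag
- ring_eye_left (a point): Centre of the 8.6 mm hole in the eye on the ring's +y side, at the ring's top face; the eye is the upper 3 mm of the thickness. Ring shut: 27 mm from ring_centre towards the gap and 14 mm to the side (eyes 28 mm apart); fully spread: 27 mm and 22.5 mm (eyes 45 mm apart). Spreading takes 3 N at first, 7 N at full at each eye; let go, it springs shut
- ring_eye_right (a point): Centre of the hole in the other eye, on the ring's -y side, made alike
- spigot (a point): Carousel: white tray 230 mm across with vials, turns; its hub ends in a flat grey flange 76 mm across. Point on the post's axis at the flange's top, 123 mm up = foot of the groove (38 mm across, 7.5 mm high); above it the head, 42 mm across, ends 13.5 mm over this point. The shut ring cannot pass the head. Set the spread ring flat on the flange (6 N levels it), let go: it centres itself
- vial1_mid (a point): Small glass vial, 24 mm across, 46 mm high, standing loose in a compartment of the carousel's tray; point at its centre. Bystander
- vial2_mid (a point): Small glass vial, 24 mm across, 46 mm high, standing loose in a compartment of the carousel's tray; point at its centre. Bystander
- vial3_mid (a point): Small glass vial, 24 mm across, 46 mm high, standing loose in a compartment of the carousel's tray; point at its centre. Bystander
- vial4_mid (a point): Small glass vial, 24 mm across, 46 mm high, standing loose in a compartment of the carousel's tray; point at its centre. Bystander
- vial5_mid (a point): Glass vial with a red cap, 32 mm across, 58 mm high, standing on the table beyond the task's things; point at its centre. Bystander
Not all that is in view belongs to the job. Several things look just like the part that bears ring_centre: the one meant starts farthest from the robot's base.

How it is judged (in metres and radians):
On the way, in this order (a step that is already met when the one before it is completed fails the run):
1. the ring is lifted clear of the steel tray on the plier tips, spread by both eyes (distance between ring_eye_left and ring_eye_right above 0.038 m and height (world z) of ring_centre above 0.03 m and ((distance between tip_a and ring_eye_left below 0.012 m and distance between tip_b and ring_eye_right below 0.012 m) or (distance between tip_b and ring_eye_left below 0.012 m and distance between tip_a and ring_eye_right below 0.012 m))), for 0.2 s.
2. the spread ring is brought down round the post to the groove on the plier tips (distance between ring_eye_left and ring_eye_right above 0.038 m and horizontal distance between ring_centre and spigot below 0.01 m and z of ring_centre in the frame of spigot below 0.006 m and ((distance between tip_a and ring_eye_left below 0.012 m and distance between tip_b and ring_eye_right below 0.012 m) or (distance between tip_b and ring_eye_left below 0.012 m and distance between tip_a and ring_eye_right below 0.012 m))), for 0.1 s.
At the end, for the whole second after the job is handed in: The ring is in the groove: centred on the post within 2.5 mm, eyes at most 31 mm apart, under the head (centre 0 to 6 mm above the flange), tilted under 7 degrees. The pliers hang in the rack slot: grip point within 12 mm of the slot's axis and 29 to 41 mm above it, within 11 degrees of upright (distance between ring_eye_left and ring_eye_right below 0.031 m and horizontal distance between ring_centre and spigot below 0.0025 m and z of ring_centre in the frame of spigot between 0 and 0.006 m and angle between ring_centre's own z axis and vertical below 0.12 rad and horizontal distance between pliers_grip and rack_slot below 0.012 m and angle between pliers_grip's own z axis and vertical below 0.2 rad and z of pliers_grip in the frame of rack_slot between 0.029 and 0.041 m); the robot touches nothing.
It fails at once if a vial is knocked over (tilted more than 35 degrees) (angle between any of vial1_mid, vial2_mid, vial3_mid, vial4_mid, vial5_mid's own z axis and vertical above 0.6 rad).
It also fails if it takes over 72 s, if anything falls off the work surface, if the arm or the gripper's body presses on something with over 40 N, if the wrist force passes 120 N, or if a joint passes its speed limit or range.

### The arm

A 7-joint arm with a two-finger parallel gripper is mounted at the origin on the work surface. World frame = base frame: x ahead of the robot, y to its left, z up, the work surface at z = 0. Lengths are in mm, angles in degrees, forces in N, time in s.
With the tool pointing down it reaches from about 400 to 900 mm from the base axis. Payload 5.6 kg.
Tool frame: the origin (TCP) lies midway between the tips of the shut fingers; the grasp point (between the pads) lies ctrl.grip_depth behind it (ctrl.grip_depth is the distance from the TCP to the grasp point, in mm); x points along the fingers, y is the direction in which the jaws open and shut, and the axes are right-handed (so a half turn about x gives the same grasp; the last joint's range is limited). The gripper opens to 92 mm and grips with 3 to 60 N. Pads are 20 mm wide; open, the fingers measure 128 mm over their backs; the gripper's body (75 mm by 189 mm) begins 69 mm behind the grasp point.
Start: joints at [-65.718, 26.786, -0.665, 91.828, 0.344, 61.387, -3.226], TCP at [292.56, 580.446, 214.592] pointing down, gripper open.
Joint ranges: [-144.91, 144.91], [-17.63, 115.5], [-89.93, 88.59], [15.96, 139.68], [-74.01, 254.01], [8.47, 105.57], [-167.45, 167.45]. Speed limits (degrees/s): [147.25, 147.25, 180, 180, 180, 180, 180].

### API

Orientations are given as a 3x3 rotation matrix whose columns are the frame's x, y, z axes.
In Python, from workcell import ctrl, cams gives the robot as it stands. The module is installed in compiled form; this text tells all that it offers.
- The arm moves only by the tool arm_command, never from a script. Its argument "moves" is a list of rows, each a list of 7 numbers: the shift along the tool's x, y, z in mm, then the turn, a rotation vector about the tool's x, y, z in rad, then the opening, from 0 (shut) to 1 (fully open). A call has 1 to 8 rows; each row shifts and turns the commanded pose from where the row before left it, along the tool's axes as they then stand; what a row does not reach is not made up. A row lasts 1/8 s, in which the tool goes at most 62.5 mm and 10.7 degrees, less where a joint would pass 70% of its speed; a pose out of reach is approached as far as the arm can. A call with a gripper value outside its range is refused whole. The fingers move at their own pace and stop on an object; "grip_force" is the grip in N (left out, the last holds). Time passes only in rows, so rows that do not move let the fingers close. It gives the time, the measured TCP pose, the force and the opening at its end, in the units of the state.
- ctrl.get_state(): the state, without advancing time (a new reading comes with each control period).
- cams.capture(name): name is "side" or "top"; returns a dict with "img" (400x640x3 uint8, red, green, blue), "fx", "fy", "cx", "cy" (pixels), "distortion" ([k1, k2, p1, p2, k3] as OpenCV has them; the pictures are not rectified), "rvec" (rotation vector, rad) and "tvec" (3), from world to camera coordinates, as OpenCV has them. Camera axes: x right, y down, z forward; pixel columns grow to the right and rows downward; lengths in mm; the calibration is good to about 2 mm. A picture is of the moment at which its call begins. There is no depth.
- ctrl.finish_job(): hands the job in, once; it reports no verdict.
The state is a dict: "time": time; "joint_pos": joint angles; "qvel": joint speeds; "joint_torque": joint torques, N m; "tool_pos": TCP position; "ee_rot": TCP orientation; "wrist_force": force on the tool from outside, world axes, zero at the start; "moment": the same for the moment, N m; "gripper_width": finger opening in mm.
Only numpy, scipy, OpenCV 4.12 (cv2) and the standard library are available. Lean on these libraries where they do the work, as an engineer would, in place of code of your own. Each camera call takes 0.05 s, during which the arm holds its last target.

## Working session

There is one attempt and no reset: what is moved stays moved. The work goes in short steps, Python scripts to look and compute and a tool call to move; the robot and the scene stay as the last step left them, time stands still between calls to the robot, and variables do not carry over. Pictures are saved under pics/ and viewed, and the job is handed in when it is done.

Besides the shell and the picture viewer there is one more tool, called after "Request:" in YAML: its name, and indented under it one key for each argument. arm_command: Moves the arm, as the interface text tells. Its arguments: {"type":"object","properties":{"moves":{"type":"array","items":{"type":"array","items":{"type":"number"}}},"grip_force":{"type":"number"}},"required":["moves"]}

```bash
mkdir -p pics; python3 - <<'E'
from workcell import ctrl,cams
import cv2,pickle
s=ctrl.get_state()
print({k:s[k] for k in s}); print(ctrl.grip_depth)
for n in("side","top"):
    c=cams.capture(n); pickle.dump(c,open(f"pics/{n}0.pkl","wb"))
    cv2.imwrite(f"pics/{n}0.png",c["img"][:,:,::-1])
    print(n,{k:c[k] for k in c if k!="img"})
E
```

```text
{'time': 0.0, 'joint_pos': array([-65.71742944,  26.83666659,  -0.66492545,  91.88137316,
         0.34395065,  61.38514868,  -3.22606248]), 'qvel': array([ 0.04909467, -0.13501341, -0.05866164, -0.04456752, -0.011825  ,
        0.03311916,  0.04940451]), 'joint_torque': array([ 4.31303570e-04, -5.20582831e+01, -1.19782731e-02, -2.43739933e+01,
       -5.65485517e-02,  1.74869114e-02,  1.62068245e-04]), 'tool_pos': array([292.32592902, 579.90219479, 213.629527  ]), 'ee_rot': array([[-6.81414424e-04,  4.50098755e-01,  8.92978525e-01],
       [-1.62980546e-03,  8.92977047e-01, -4.50099253e-01],
       [-9.99998440e-01, -1.76208540e-03,  1.25085967e-04]]), 'wrist_force': array([-0.2140112 , -0.07268135,  0.09258182]), 'moment': array([0.06488314, 0.00019518, 0.01096041]), 'gripper_width': 92.28234867768184}
18.700000000000003
side {'fx': 461.4134299054583, 'fy': 461.4134299054583, 'cx': 322.3158004480463, 'cy': 201.61859674302104, 'distortion': array([-0.00505168,  0.        ,  0.        ,  0.        ,  0.        ]), 'rvec': array([ 2.28372644, -0.69359029,  0.28383242]), 'tvec': array([-457.51068928,  307.19095464,  914.77852614])}
top {'fx': 429.0150617697083, 'fy': 429.0150617697083, 'cx': 323.41731842139984, 'cy': 200.91427904819665, 'distortion': array([-0.03251849,  0.        ,  0.        ,  0.        ,  0.        ]), 'rvec': array([ 2.13166513, -2.11785017,  0.1932305 ]), 'tvec': array([ -4.85680885, 552.79363533, 958.40951695])}
```

View pics/side0.png

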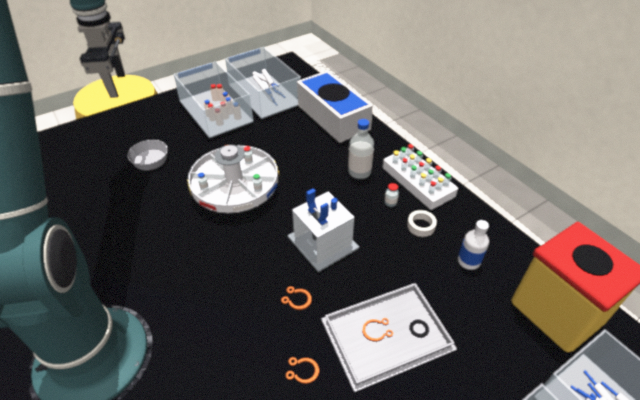

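View pics/top0.png

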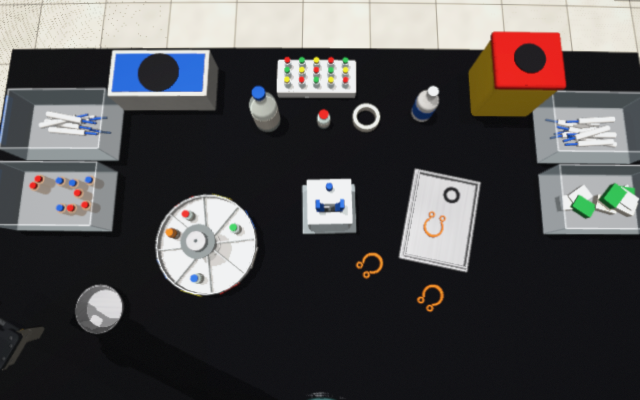

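Candidates for the ring in the top view are the orange C-rings at (370,264), (431,297) and (433,225, in the tray). The tray one is farthest from the base and matches the description. A black O-ring at (451,195) and a white ring at (366,117) are distractors. I'll check this in a close crop.

```bash
cat > h.py <<'E'
import cv2,pickle,numpy as np
def load(n): return pickle.load(open(f"pics/{n}.pkl","rb"))
def cap(n,tag):
    from workcell import cams
    c=cams.capture(n); pickle.dump(c,open(f"pics/{n}{tag}.pkl","wb")); cv2.imwrite(f"pics/{n}{tag}.png",c["img"][:,:,::-1]); return c
def K(c): return np.array([[c["fx"],0,c["cx"]],[0,c["fy"],c["cy"]],[0,0,1]])
def ray(c,uv):
    R=cv2.Rodrigues(np.array(c["rvec"]))[0]; t=np.array(c["tvec"])
    p=cv2.undistortPoints(np.array([[uv]],float),K(c),np.array(c["distortion"])).ravel()
    return -R.T@t, R.T@np.array([p[0],p[1],1.])
def plane(c,uv,z):
    o,d=ray(c,uv); return o+d*(z-o[2])/d[2]
def proj(c,P):
    return cv2.projectPoints(np.array(P,float).reshape(-1,1,3),np.array(c["rvec"]),np.array(c["tvec"]),K(c),np.array(c["distortion"]))[0].reshape(-1,2)
def tri(cs,uvs):
    A=np.zeros((3,3));b=np.zeros(3)
    for c,uv in zip(cs,uvs):
        o,d=ray(c,uv);d/=np.linalg.norm(d);M=np.eye(3)-np.outer(d,d);A+=M;b+=M@o
    return np.linalg.solve(A,b)
def crop(c,box,s,name):
    x0,y0,x1,y1=box; cv2.imwrite(f"pics/{name}.png",cv2.resize(c["img"][y0:y1,x0:x1,::-1],None,fx=s,fy=s,interpolation=cv2.INTER_CUBIC))
E
python3 - <<'E'
from h import *
s,t=load("side0"),load("top0")
a=cv2.resize(t["img"][165:275,390:490,::-1],(400,440),interpolation=cv2.INTER_CUBIC)
b=cv2.resize(s["img"][285:395,315:455,::-1],(400,314),interpolation=cv2.INTER_CUBIC)
o=np.zeros((440,800,3),np.uint8);o[:,:400]=a;o[:314,400:]=b;cv2.imwrite("pics/ringcrop.png",o)
a=cv2.resize(t["img"][170:240,290:370,::-1],(400,350),interpolation=cv2.INTER_CUBIC)
b=cv2.resize(s["img"][180:275,280:365,::-1],(400,447),interpolation=cv2.INTER_CUBIC)
o=np.zeros((447,800,3),np.uint8);o[:350,:400]=a;o[:,400:]=b;cv2.imwrite("pics/rackcrop.png",o)
a=cv2.resize(t["img"][185:305,145:265,::-1],(400,400),interpolation=cv2.INTER_CUBIC)
b=cv2.resize(s["img"][135:220,180:285,::-1],(400,324),interpolation=cv2.INTER_CUBIC)
o=np.zeros((400,800,3),np.uint8);o[:,:400]=a;o[:324,400:]=b;cv2.imwrite("pics/carcrop.png",o)
E
```

```text
(no output)
```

View pics/ringcrop.png

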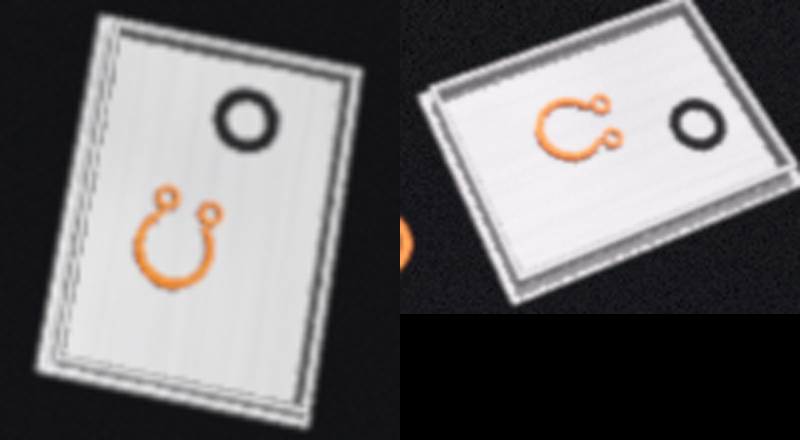

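View pics/rackcrop.png

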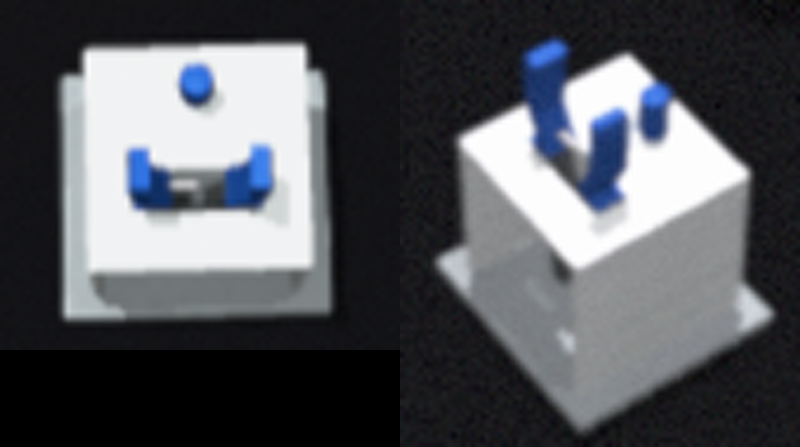

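View pics/carcrop.png

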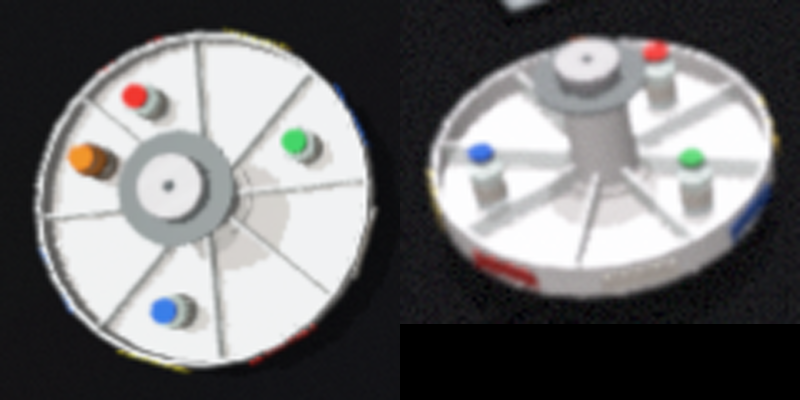

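The crops confirm the tray ring, with its eyes at about (432,215) and (442,219) in the top view and the gap toward +x. The pliers' blue handles are at about (318,206) and (342,205). The post head is at about (195,241). Next I measure all of these.

```bash
cat > m1.py <<'E'
from h import *
import sys
s,t=load("side0"),load("top0")
def hsv(c): return cv2.cvtColor(c["img"],cv2.COLOR_RGB2HSV)
# ring mask -> map to plane z, eyes = mean of contour blob
def ringpts(c,box,z=7):
    h=hsv(c);m=cv2.inRange(h,(5,120,110),(22,255,255));M=np.zeros_like(m);x0,y0,x1,y1=box;M[y0:y1,x0:x1]=m[y0:y1,x0:x1]
    ys,xs=np.nonzero(M);return np.array([plane(c,(x,y),z)[:2] for x,y in zip(xs,ys)])
from scipy.optimize import least_squares
for n,c,box in(("top",t,(415,205,455,245)),("side",s,(355,310,400,350))):
    P=ringpts(c,box)
    # circle: C centre, eye direction; points model: dist to nearest of arc circle r=22.25 and eye circles r~6
    def f(p,Z=None):
        x,y,th=p;d=np.array([np.cos(th),np.sin(th)]);q=np.array([-d[1],d[0]])
        D=[np.abs(np.hypot(*(P-[x,y]).T)-22.25)]
        for sg in(1,-1): D.append(np.abs(np.hypot(*(P-([x,y]+27*d+sg*14*q)).T)-5.8))
        return np.min(D,axis=0)
    b=min((least_squares(f,[*P.mean(0)-[5,0],th],loss="soft_l1") for th in(-.3,0,.3)),key=lambda r:r.cost)
    x,y,th=b.x;d=np.array([np.cos(th),np.sin(th)]);q=np.array([-d[1],d[0]])
    print(n,len(P),"ring",b.x[:2].round(1),np.degrees(th).round(1),"eyes",(b.x[:2]+27*d+14*q).round(1),(b.x[:2]+27*d-14*q).round(1),"rms",np.sqrt(np.mean(f(b.x)**2)).round(2))
    np.save(f"pics/ring_{n}.npy",b.x)
# post head top
for n,c,box in(("top",t,(170,215,220,265)),("side",s,(215,138,250,170))):
    g=cv2.cvtColor(c["img"],cv2.COLOR_RGB2GRAY)
    x0,y0,x1,y1=box
    m=(g[y0:y1,x0:x1]>205).astype(np.uint8)
    print(n,np.array2string(g[(y0+y1)//2,x0:x1],max_line_width=200))
# blue handles/screwdriver
for n,c,box in(("top",t,(300,175,360,235)),("side",s,(285,180,365,240))):
    h=hsv(c);m=cv2.inRange(h,(100,120,40),(130,255,255));M=np.zeros_like(m);x0,y0,x1,y1=box;M[y0:y1,x0:x1]=m[y0:y1,x0:x1]
    k,l,st,ce=cv2.connectedComponentsWithStats(M)
    for i in range(1,k):
        if st[i][4]>15: print(n,st[i],ce[i].round(1))
E
python3 m1.py
```

```text
top 110 ring [ 499.6 -268.5] -21.4 eyes [ 529.9 -265.3] [ 519.7 -291.3] rms 1.21
side 132 ring [ 499.1 -268.3] -20.1 eyes [ 529.3 -264.5] [ 519.6 -290.8] rms 1.16
top [242 242 241 240 237 232 224 212 210 202 179 160 158 158 158 167 212 231 232 231 231 231 229 207 152 120 129 197 228 232 232 232 233 232 221 156 103 104 148 161 162 162 162 161 145 116 150 185 205
 198]
side [158 161 157 160 158 147 146 182 216 224 229 231 232 232 232 230 225 217 203 168 125 101 114 145 161 158 160 162 164 182 209 223 226 224 213]
top [326 183   6   8  36] [328.7 186.2]
top [316 200   9  12  73] [319.3 206.3]
top [335 200   9  11  76] [339.3 205.7]
side [305 188  12  25 185] [310.5 198. ]
side [332 197   6  12  50] [334.  202.3]
side [318 204  10  20 119] [323.1 213.6]
```

```bash
python3 - <<'E'
from h import *
s,t=load("side0"),load("top0")
a=cv2.resize(t["img"][225:258,180:213,::-1],(390,390),interpolation=cv2.INTER_NEAREST)
b=cv2.resize(s["img"][138:171,212:252,::-1],(400,330),interpolation=cv2.INTER_NEAREST)
o=np.zeros((390,800,3),np.uint8);o[:,:390]=a;o[:330,400:]=b;cv2.imwrite("pics/head.png",o)
E
```

```text
(no output)
```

View pics/head.png

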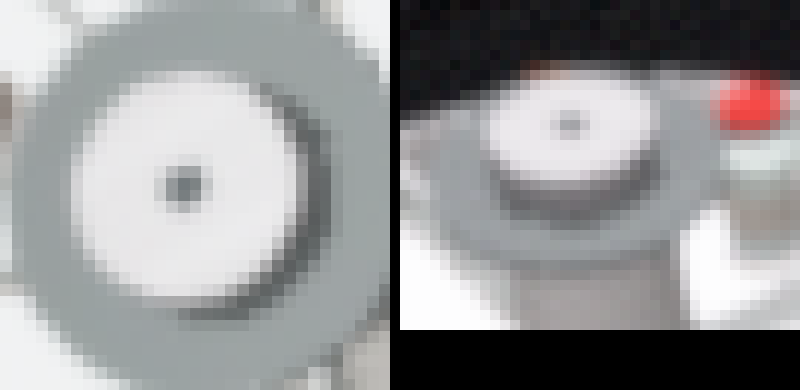

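```bash
python3 - <<'E'
from h import *
s,t=load("side0"),load("top0")
print(plane(t,(195.07,240.4),136.5),plane(s,(228.4,149.9),136.5),tri([t,s],[(195.07,240.4),(228.4,149.9)]))
a=cv2.resize(t["img"][195:217,308:352,::-1],(792,396),interpolation=cv2.INTER_NEAREST)
cv2.imwrite("pics/ha.png",a)
b=cv2.resize(s["img"][184:230,300:345,::-1],(540,552),interpolation=cv2.INTER_NEAREST)
cv2.imwrite("pics/hb.png",b)
for uv in [(306.1,178.5),(350.5,178.1),(352,223.5),(307.5,223.5)]: print("top",plane(t,uv,105).round(1))
# side crop scale 400/85=4.7
for q in [(458,140),(628,52),(750,172),(582,270)]:
    uv=(280+(q[0]-400)/4.706-.5,180+q[1]/4.706-.5); print("side",plane(s,uv,105).round(1))
E
```

```text
[450.05445016 270.10500456 136.5       ] [450.61378129 271.70285327 136.5       ] [449.88377682 269.57059139 138.28455315]
top [593.7  37.8 105. ]
top [595.3 -61.9 105. ]
top [492.6 -64.7 105. ]
top [492.   33.3 105. ]
side [490.9  35.8 105. ]
side [593.7  40.4 105. ]
side [595.9 -59.7 105. ]
side [495.6 -65.9 105. ]
```

View pics/ha.png

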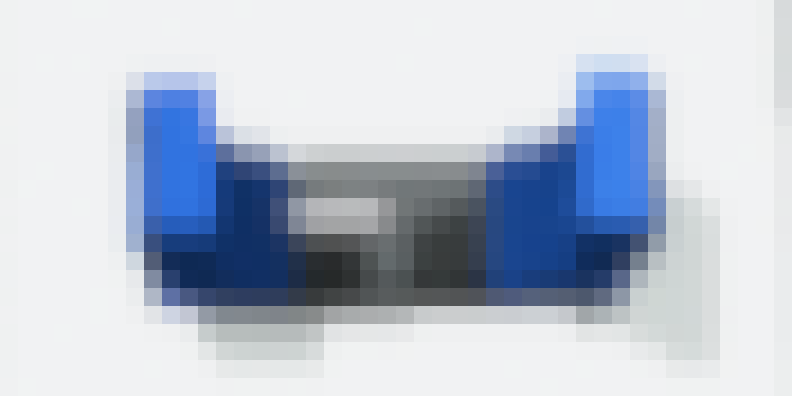

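View pics/hb.png

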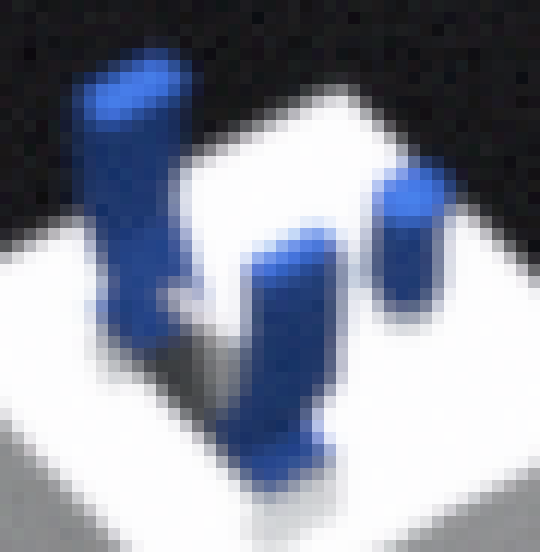

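```bash
python3 - <<'E'
from h import *
s,t=load("side0"),load("top0")
for n,c,L in(("top",t,[(317.06,203.05),(342.,202.67)]),("side",s,[(310.75,191),(324.1,205)])):
    a,b=[plane(c,u,163.6) for u in L]; print(n,a.round(1),b.round(1),"mid",((a+b)/2).round(1),"yaw",np.degrees(np.arctan2(-(a-b)[0],(a-b)[1])).round(1))
# slot from top: z=105 corners
for uv in[(285,145),(490,145),(285,320),(500,320)]: print(plane(t,(308+uv[0]/18-.5,195+uv[1]/18-.5),105).round(1))
E
```

```text
top [527.3  11.7 163.6] [528.4 -40.3 163.6] mid [527.9 -14.3 163.6] yaw 1.3
side [527.3  10.9 163.6] [527.8 -40.6 163.6] mid [527.6 -14.8 163.6] yaw 0.6
[539.1  -1.2 105. ]
[539.2 -26.5 105. ]
[517.2  -1.4 105. ]
[517.4 -27.8 105. ]
```

Request:
arm_command:
  moves:
    - [0,0,0,-0.163,0,0,1]
    - [0,0,0,-0.163,0,0,1]
    - [0,0,0,-0.163,0,0,1]
  grip_force: 30

```text
time: 0.48
tool_pos: [292.4, 580.1, 214.0]
ee_rot: [[-0.0, -0.028, 1.0], [-0.001, 1.0, 0.028], [-1.0, -0.001, -0.0]]
wrist_force: [0.2, 0.2, 0.1]
gripper_width: 92.3
```

```bash
cat > g.py <<'E'
import numpy as np,sys
from workcell import ctrl
from scipy.spatial.transform import Rotation as Ro
def rel(target,yaw):
    s=ctrl.get_state();p=np.array(s["tool_pos"]);R=np.array(s["ee_rot"])
    y=np.radians(yaw);T=np.array([[0,-np.sin(y),np.cos(y)],[0,np.cos(y),np.sin(y)],[-1,0,0]])
    print("t",round(s["time"],2),"pos",p.round(2),"yaw",np.degrees(np.arctan2(-R[0,1],R[1,1])).round(2),"w",round(s["gripper_width"],2),"F",np.array(s["wrist_force"]).round(2),"M",np.array(s["moment"]).round(2))
    print("shift(tool)",(R.T@(np.array(target)-p)).round(2),"shift(tool after turn)",(T.T@(np.array(target)-p)).round(2),"turn",Ro.from_matrix(R.T@T).as_rotvec().round(4))
a=[float(x) for x in sys.argv[1:]]
rel(a[:3],a[3])
E
python3 g.py 527.8 -14.5 200 1.3
```

```text
t 0.47 pos [292.38 580.14 214.04] yaw 1.58 w 92.26 F [0.18 0.24 0.07] M [ 0.04  0.06 -0.02]
shift(tool) [  14.52 -600.9   218.93] shift(tool after turn) [  14.04 -599.83  221.86] turn [ 0.0049 -0.0004  0.0009]
```

Request:
arm_command:
  moves:
    - [0,-46,16.8,0,0,0,1]
    - [0,-46,16.8,0,0,0,1]
    - [0,-46,16.8,0,0,0,1]
    - [0,-46,16.8,0,0,0,1]
    - [0,-46,16.8,0,0,0,1]
    - [0,-46,16.8,0,0,0,1]
    - [0,-46,16.8,0,0,0,1]
    - [0,-46,16.8,0,0,0,1]

```text
time: 1.48
tool_pos: [435.3, 213.9, 214.5]
ee_rot: [[-0.0, -0.022, 1.0], [-0.0, 1.0, 0.022], [-1.0, -0.0, -0.0]]
wrist_force: [1.3, 0.9, -0.9]
gripper_width: 91.9
```

Request:
arm_command:
  moves:
    - [3,-46,16.8,0,0,0,1]
    - [3,-46,16.8,0,0,0,1]
    - [3,-46,16.8,0,0,0,1]
    - [3,-46,16.8,0,0,0,1]
    - [2,-46,16.8,0,0,0,1]
    - [0,0,0,0,0,0,1]
    - [0,0,0,0,0,0,1]

```text
time: 2.35
tool_pos: [523.7, -11.9, 200.2]
ee_rot: [[-0.001, -0.022, 1.0], [0.001, 1.0, 0.022], [-1.0, 0.001, -0.001]]
wrist_force: [0.3, 0.2, -0.0]
gripper_width: 91.7
```

```bash
python3 g.py 527.8 -14.5 121.3 1.3
```

```text
t 2.35 pos [523.66 -11.88 200.22] yaw 1.28 w 91.72 F [ 0.26  0.16 -0.01] M [ 0.02 -0.01 -0.01]
shift(tool) [78.91 -2.76  4.16] shift(tool after turn) [78.92 -2.72  4.08] turn [-0.0003 -0.001  -0.0006]
```

Request:
arm_command:
  moves:
    - [0,-2.7,4.1,0,0,0,1]
    - [25,0,0,0,0,0,1]
    - [25,0,0,0,0,0,1]
    - [20,0,0,0,0,0,1]
    - [9,0,0,0,0,0,1]
    - [0,0,0,0,0,0,1]

```text
time: 3.1
tool_pos: [528.2, -14.6, 121.4]
ee_rot: [[-0.001, -0.023, 1.0], [0.0, 1.0, 0.023], [-1.0, 0.0, -0.001]]
wrist_force: [-0.1, -0.5, 0.4]
gripper_width: 91.6
```

```bash
python3 g.py 527.8 -14.5 121.3 1.3; python3 - <<'E'
from h import *
c=cap("top",1);crop(c,(270,150,390,240),6,"c1")
c=cap("side",1);crop(c,(260,120,380,240),5,"c1s")
E
```

```text
t 3.1 pos [528.17 -14.57 121.39] yaw 1.33 w 91.56 F [-0.09 -0.55  0.35] M [ 0.1  -0.03 -0.05]
shift(tool) [ 0.09  0.08 -0.37] shift(tool after turn) [ 0.09  0.08 -0.37] turn [ 0.0005 -0.0007 -0.0001]
```

View pics/c1s.png

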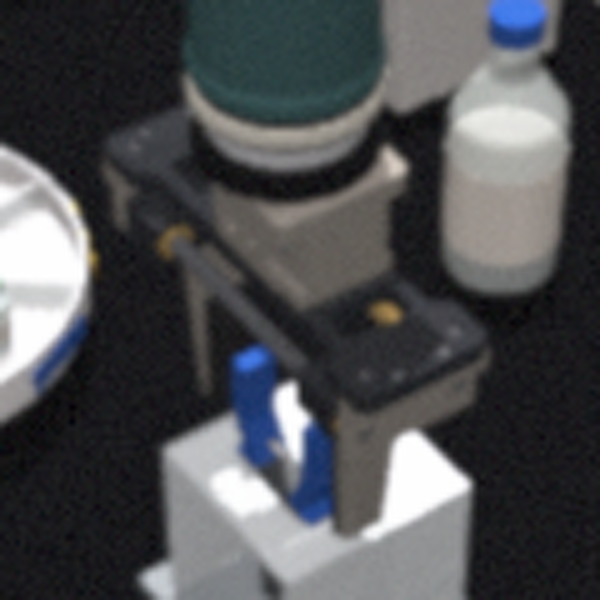

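View pics/c1.png

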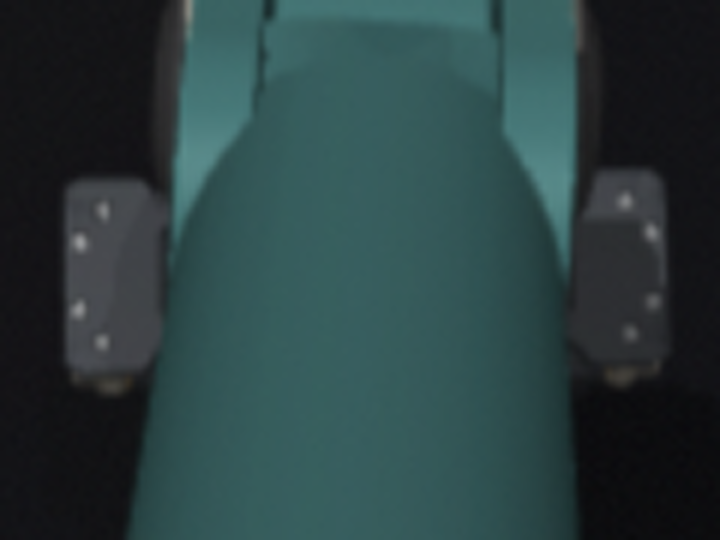

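The side view shows the fingers straddling both handles, with the pads either side at crop (235,400) and (330,450). The top view is hidden by the arm. Closing to 54.5 mm.

Request:
arm_command:
  moves:
    - [0,0,-0.3,0,0,0,0.75]
    - [0,0,0,0,0,0,0.65]
    - [0,0,0,0,0,0,0.6]
    - [0,0,0,0,0,0,0.592]
    - [0,0,0,0,0,0,0.592]
    - [0,0,0,0,0,0,0.592]
  grip_force: 30

```text
time: 3.95
tool_pos: [528.3, -15.5, 122.0]
ee_rot: [[0.001, -0.022, 1.0], [-0.0, 1.0, 0.022], [-1.0, -0.0, 0.001]]
wrist_force: [-1.4, -1.8, 4.0]
gripper_width: 54.4
```

```bash
python3 g.py 527.8 -14.5 300 1.3; python3 - <<'E'
from h import *
c=cap("side",2);crop(c,(260,120,380,240),5,"c2s")
E
```

```text
t 3.95 pos [528.3  -15.55 121.98] yaw 1.25 w 54.43 F [-1.35 -1.79  4.03] M [-0.39  0.2  -0.04]
shift(tool) [-178.02    1.     -0.35] shift(tool after turn) [-178.02    1.06   -0.48] turn [-0.0008  0.0007  0.0003]
```

View pics/c2s.png

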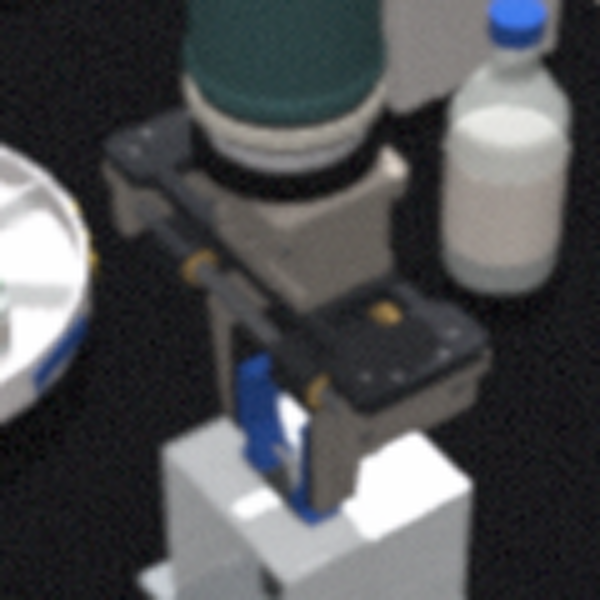

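Request:
arm_command:
  moves:
    - [-4,0,0,0,0,0,0.592]
    - [-8,0,0,0,0,0,0.592]
    - [-15,0,0,0,0,0,0.592]
    - [-20,0,0,0,0,0,0.592]
    - [-22,0,0,0,0,0,0.592]
    - [-22,0,0,0,0,0,0.592]
    - [-22,0,0,0,0,0,0.592]
    - [-20,0,0,0,0,0,0.592]

```text
time: 5.0
tool_pos: [528.0, -15.2, 256.4]
ee_rot: [[0.001, -0.022, 1.0], [0.0, 1.0, 0.022], [-1.0, 0.0, 0.001]]
wrist_force: [0.5, -0.3, -1.5]
gripper_width: 54.4
```

```bash
python3 g.py 528 -220 258 1.3; python3 - <<'E'
from h import *
c=cap("side",3);crop(c,(260,70,390,230),3.7,"c3s")
E
```

```text
t 5.0 pos [528.05 -15.17 256.42] yaw 1.27 w 54.42 F [ 0.49 -0.29 -1.51] M [ 0.07  0.02 -0.04]
shift(tool) [  -1.63 -204.78   -4.57] shift(tool after turn) [  -1.58 -204.78   -4.69] turn [-0.0006  0.0013 -0.0002]
```

View pics/c3s.png

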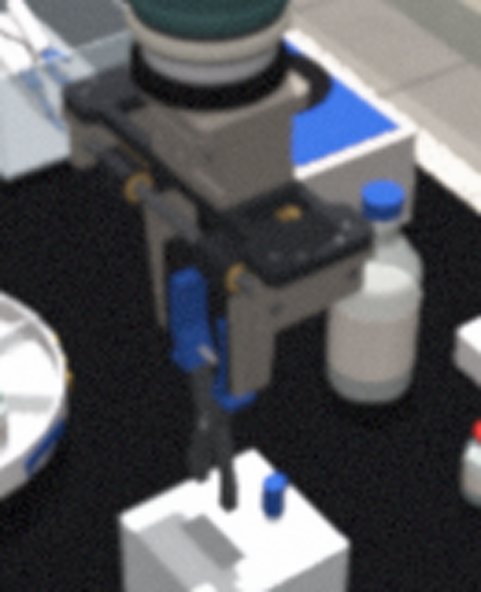

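Request:
arm_command:
  moves:
    - [0,-20,-0.4,0,0,0,0.592]
    - [0,-40,-0.9,0,0,0,0.592]
    - [0,-42,-0.9,0,0,0,0.592]
    - [0,-42,-0.9,0,0,0,0.592]
    - [0,-42,-0.9,0,0,0,0.592]
    - [0,-40,-0.9,0,0,0,0.592]
    - [0,-25,-0.5,0,0,0,0.592]
    - [0,-12,-3,0,0,0,0.592]

```text
time: 6.05
tool_pos: [524.9, -279.7, 254.6]
ee_rot: [[-0.0, -0.02, 1.0], [-0.0, 1.0, 0.02], [-1.0, -0.0, -0.0]]
wrist_force: [0.2, 0.1, -1.7]
gripper_width: 54.6
```

Request:
arm_command:
  moves:
    - [0,0,0,0.129,0,0,0.592]
    - [0,0,0,0.129,0,0,0.592]
    - [0,0,0,0.129,0,0,0.592]
    - [0,0,0,0,0,0,0.592]

```text
time: 6.55
tool_pos: [525.5, -277.3, 254.6]
ee_rot: [[-0.0, 0.354, 0.935], [0.001, 0.935, -0.354], [-1.0, 0.0, -0.0]]
wrist_force: [1.0, -0.1, -1.5]
gripper_width: 54.1
```

```bash
python3 g.py 524.6 -278 140 -20.8
```

```text
t 6.55 pos [ 525.54 -277.25  254.61] yaw -20.75 w 54.14 F [ 1.   -0.14 -1.51] M [ 0.02 -0.   -0.04]
shift(tool) [114.61  -1.09  -0.59] shift(tool after turn) [114.61  -1.03  -0.61] turn [ 0.0009 -0.0002 -0.0005]
```

Request:
arm_command:
  moves:
    - [15,-1,-0.6,0,0,0,0.592]
    - [25,0,0,0,0,0,0.592]
    - [25,0,0,0,0,0,0.592]
    - [25,0,0,0,0,0,0.592]
    - [15,0,0,0,0,0,0.592]
    - [9.6,0,0,0,0,0,0.592]
    - [0,0,0,0,0,0,0.592]

```text
time: 7.42
tool_pos: [524.3, -278.9, 139.5]
ee_rot: [[-0.001, 0.357, 0.934], [0.0, 0.934, -0.357], [-1.0, 0.0, -0.001]]
wrist_force: [0.1, 0.3, -1.2]
gripper_width: 54.9
```

```bash
python3 g.py 524.6 -278 114 -20.8; python3 - <<'E'
from h import *
c=cap("side",4);crop(c,(330,230,430,350),5,"c4s")
c=cap("top",4);crop(c,(390,165,490,275),5,"c4t")
E
```

```text
t 7.42 pos [ 524.27 -278.94  139.53] yaw -20.89 w 54.88 F [ 0.11  0.35 -1.16] M [-0.05  0.02  0.02]
shift(tool) [ 2.553e+01  1.000e+00 -1.000e-02] shift(tool after turn) [25.53  1.   -0.03] turn [-0.0015 -0.0008 -0.    ]
```

View pics/c4s.png

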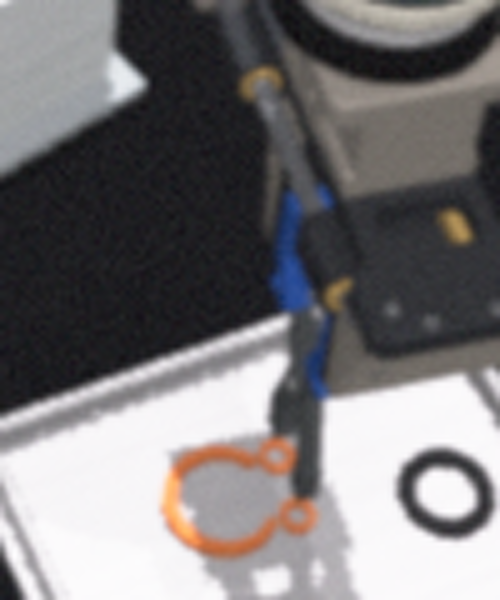

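View pics/c4t.png

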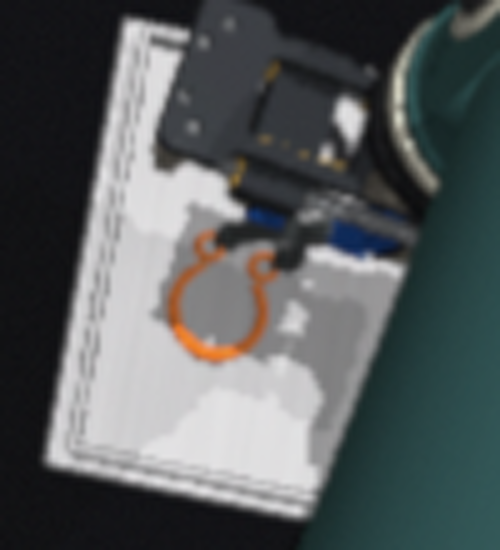

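```bash
python3 - <<'E'
from h import *
s,t=load("side4"),load("top4")
p=np.array([524.27,-278.94,29.3]);y=np.array([.357,.934,0])
T=[p+14*y,p-14*y]
for n,c in(("side",s),("top",t)):
    print(n,proj(c,T).round(1), "eyes",proj(c,[[529.6,-264.9,8],[519.6,-291.1,8]]).round(1))
a=cv2.resize(s["img"][300:345,355:405,::-1],(500,450),interpolation=cv2.INTER_CUBIC)
a=np.clip(a.astype(float)*1.6,0,255).astype(np.uint8)
b=cv2.resize(t["img"][195:245,420:460,::-1],(400,500),interpolation=cv2.INTER_CUBIC)[:450,:300]
o=np.hstack([a,np.clip(b.astype(float)*1.6,0,255).astype(np.uint8)]);cv2.imwrite("pics/c4z.png",o)
E
```

```text
side [[385.8 316. ]
 [390.2 328. ]] eyes [[384.6 320.9]
 [389.  332.9]]
top [[433.8 212.9]
 [444.9 217.1]] eyes [[431.2 214.1]
 [442.1 218.2]]
```

View pics/c4z.png

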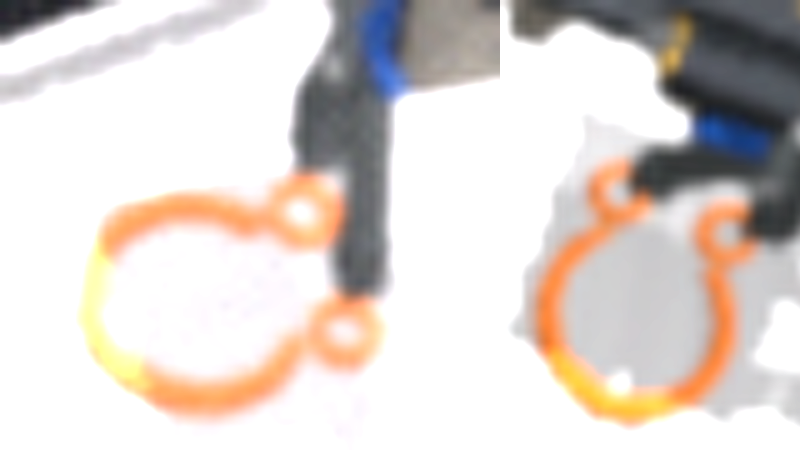

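Request:
arm_command:
  moves:
    - [8,1,0,0,0,0,0.592]
    - [8,0,0,0,0,0,0.592]
    - [3,0,0,0,0,0,0.592]
    - [0,0,0,0,0,0,0.592]
    - [0,0,0,0,0,0,0.592]

```text
time: 8.15
tool_pos: [525.0, -278.2, 121.1]
ee_rot: [[0.0, 0.357, 0.934], [-0.0, 0.934, -0.357], [-1.0, -0.0, 0.0]]
wrist_force: [0.3, -1.1, -1.4]
gripper_width: 54.3
```

```bash
python3 g.py 524.6 -278 114 -20.8; python3 - <<'E'
from h import *
s=cap("side",5);t=cap("top",5)
a=cv2.resize(s["img"][300:345,355:405,::-1],(500,450),interpolation=cv2.INTER_CUBIC)
a=np.clip(a.astype(float)*1.4,0,255).astype(np.uint8)
b=cv2.resize(t["img"][195:245,420:460,::-1],(400,500),interpolation=cv2.INTER_CUBIC)[:450,:300]
o=np.hstack([a,np.clip(b.astype(float)*1.4,0,255).astype(np.uint8)]);cv2.imwrite("pics/c5z.png",o)
E
```

```text
t 8.15 pos [ 524.97 -278.21  121.12] yaw -20.91 w 54.29 F [ 0.27 -1.09 -1.43] M [ 0.03  0.01 -0.01]
shift(tool) [ 7.12  0.07 -0.42] shift(tool after turn) [ 7.12  0.07 -0.42] turn [-0.0019  0.0003  0.    ]
```

View pics/c5z.png

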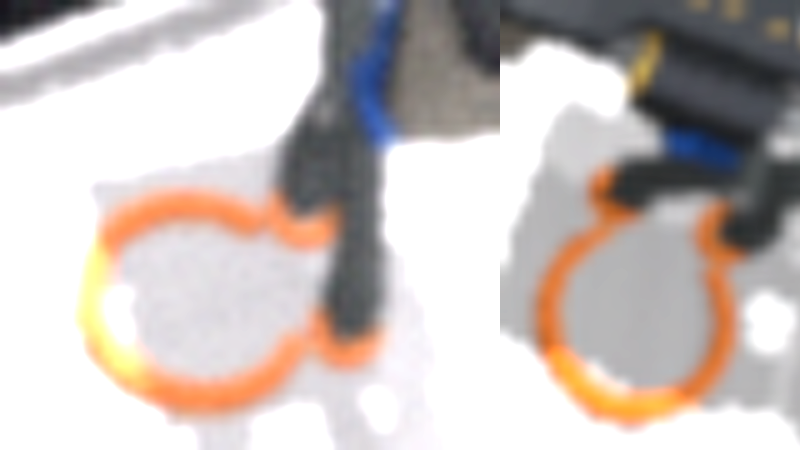

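The pins hang over both eyes in both views (side crop near (305,205) and (352,335)). I'll descend gently.

Request:
arm_command:
  moves:
    - [2,0,-0.2,0,0,0,0.592]
    - [2,0,0,0,0,0,0.592]
    - [1.5,0,0,0,0,0,0.592]
    - [0,0,0,0,0,0,0.592]
    - [0,0,0,0,0,0,0.592]

```text
time: 8.88
tool_pos: [524.7, -278.0, 115.6]
ee_rot: [[0.0, 0.357, 0.934], [0.0, 0.934, -0.357], [-1.0, 0.0, 0.0]]
wrist_force: [-0.3, 0.6, -0.2]
gripper_width: 54.2
```

Request:
arm_command:
  moves:
    - [1.5,0,0,0,0,0,0.592]
    - [0,0,0,0,0,0,0.592]
    - [0,0,0,0,0,0,0.592]

```text
time: 9.25
tool_pos: [525.3, -278.3, 114.8]
ee_rot: [[0.002, 0.357, 0.934], [-0.0, 0.934, -0.357], [-1.0, 0.0, 0.002]]
wrist_force: [-0.6, 0.7, 5.7]
gripper_width: 54.3
```

```bash
python3 g.py 524.6 -278 113.8 -20.8; python3 - <<'E'
from h import *
s=cap("side",6);t=cap("top",6)
a=cv2.resize(s["img"][300:345,355:405,::-1],(500,450),interpolation=cv2.INTER_CUBIC)
a=np.clip(a.astype(float)*1.4,0,255).astype(np.uint8)
b=cv2.resize(t["img"][195:245,420:460,::-1],(400,500),interpolation=cv2.INTER_CUBIC)[:450,:300]
o=np.hstack([a,np.clip(b.astype(float)*1.4,0,255).astype(np.uint8)]);cv2.imwrite("pics/c6z.png",o)
E
```

```text
t 9.25 pos [ 525.29 -278.29  114.8 ] yaw -20.91 w 54.34 F [-0.59  0.68  5.73] M [0.13 0.14 0.04]
shift(tool) [ 1.    0.03 -0.75] shift(tool after turn) [ 1.    0.03 -0.75] turn [-0.0019  0.0016 -0.0001]
```

View pics/c6z.png

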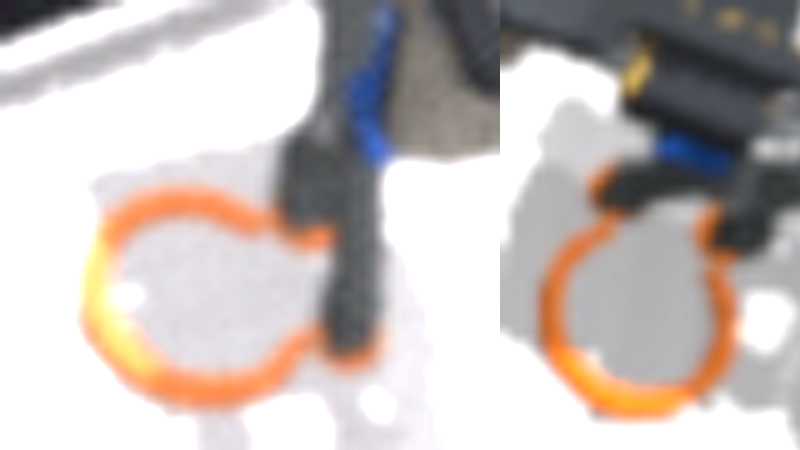

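Request:
arm_command:
  moves:
    - [0.2,0,-0.5,0,0,0,0.56]
    - [0.3,0,0,0,0,0,0.53]
    - [0.4,0,0,0,0,0,0.5]
    - [0.4,0,0,0,0,0,0.47]
    - [0,0,0,0,0,0,0.47]
  grip_force: 30

```text
time: 9.98
tool_pos: [526.2, -279.6, 115.2]
ee_rot: [[0.005, 0.357, 0.934], [-0.003, 0.934, -0.357], [-1.0, -0.001, 0.006]]
wrist_force: [-1.4, -1.0, 13.1]
gripper_width: 43.1
```

```bash
python3 g.py 524.6 -278 113.8 -20.8; python3 - <<'E'
from h import *
s=cap("side",7);t=cap("top",7)
a=cv2.resize(s["img"][300:345,355:405,::-1],(500,450),interpolation=cv2.INTER_CUBIC)
a=np.clip(a.astype(float)*1.4,0,255).astype(np.uint8)
b=cv2.resize(t["img"][195:245,420:460,::-1],(400,500),interpolation=cv2.INTER_CUBIC)[:450,:300]
o=np.hstack([a,np.clip(b.astype(float)*1.4,0,255).astype(np.uint8)]);cv2.imwrite("pics/c7z.png",o)
E
```

```text
t 9.97 pos [ 526.21 -279.63  115.18] yaw -20.93 w 43.13 F [-1.36 -0.99 13.12] M [-0.17  0.15  0.02]
shift(tool) [ 1.37  0.95 -2.09] shift(tool after turn) [ 1.38  0.95 -2.08] turn [-0.0022  0.0058  0.0009]
```

View pics/c7z.png

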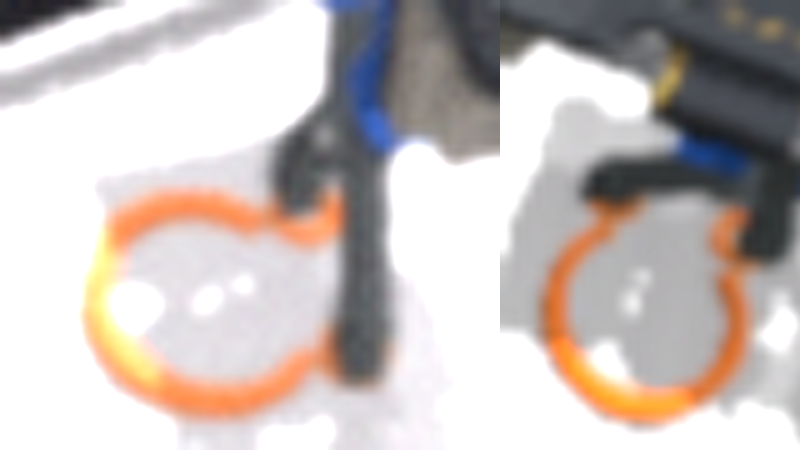

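Both eyes sit on the inner side of the pins and the ring is opening. I'll continue the squeeze to the stop.

Request:
arm_command:
  moves:
    - [0.5,0.3,-0.5,0,0,0,0.44]
    - [0.5,0.3,-0.5,0,0,0,0.41]
    - [0.5,0,0,0,0,0,0.38]
    - [0.5,0,0,0,0,0,0.35]
    - [0.5,0,0,0,0,0,0.32]
    - [0,0,0,0,0,0,0.3]
    - [0,0,0,0,0,0,0.3]
  grip_force: 32

```text
time: 10.95
tool_pos: [526.1, -282.0, 114.5]
ee_rot: [[0.008, 0.358, 0.934], [-0.007, 0.934, -0.358], [-1.0, -0.004, 0.01]]
wrist_force: [-1.7, -4.6, 19.3]
gripper_width: 30.6
```

```bash
python3 g.py 524.6 -278 113.8 -20.8; python3 - <<'E'
from h import *
s=cap("side",8);t=cap("top",8)
a=cv2.resize(s["img"][300:345,355:405,::-1],(500,450),interpolation=cv2.INTER_CUBIC)
a=np.clip(a.astype(float)*1.4,0,255).astype(np.uint8)
b=cv2.resize(t["img"][195:245,420:460,::-1],(400,500),interpolation=cv2.INTER_CUBIC)[:450,:300]
o=np.hstack([a,np.clip(b.astype(float)*1.4,0,255).astype(np.uint8)]);cv2.imwrite("pics/c8z.png",o)
E
```

```text
t 10.95 pos [ 526.06 -282.01  114.5 ] yaw -21.01 w 30.57 F [-1.7  -4.6  19.35] M [-1.36  0.56  0.02]
shift(tool) [ 0.66  3.22 -2.81] shift(tool after turn) [ 0.7   3.23 -2.79] turn [-0.0036  0.0102  0.0041]
```

View pics/c8z.png

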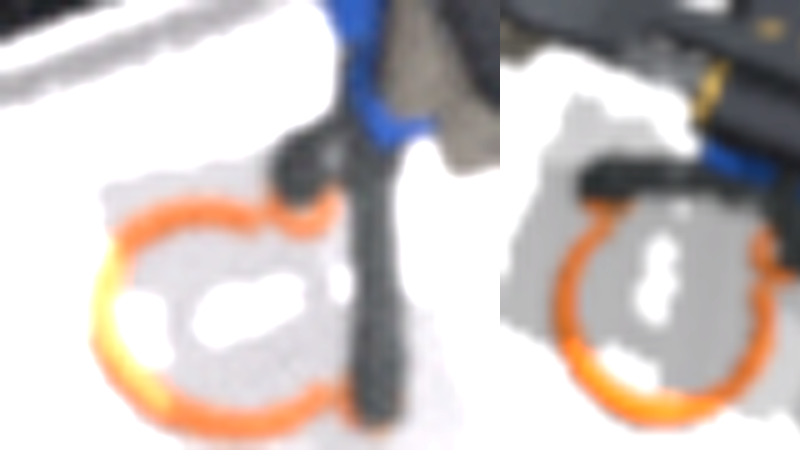

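Spread and on the stop. Lifting slowly.

Request:
arm_command:
  moves:
    - [-2,0,0,0,0,0,0.3]
    - [-3,0,0,0,0,0,0.3]
    - [-5,0,0,0,0,0,0.3]
    - [-8,0,0,0,0,0,0.3]
    - [-10,0,0,0,0,0,0.3]
    - [-10,0,0,0,0,0,0.3]
    - [-10,0,0,0,0,0,0.3]
    - [0,0,0,0,0,0,0.3]

```text
time: 12.05
tool_pos: [524.1, -277.2, 159.3]
ee_rot: [[0.002, 0.357, 0.934], [-0.001, 0.934, -0.357], [-1.0, 0.0, 0.002]]
wrist_force: [-0.5, -0.0, -0.8]
gripper_width: 30.4
```

```bash
python3 g.py 524.6 -278 150 -20.8; python3 - <<'E'
from h import *
s=cap("side",9);t=cap("top",9)
crop(s,(340,230,440,350),5,"c9s");crop(t,(400,175,480,275),6,"c9t")
E
```

```text
t 12.05 pos [ 524.1  -277.21  159.35] yaw -20.9 w 30.36 F [-0.51 -0.03 -0.81] M [-0.05  0.03 -0.  ]
shift(tool) [ 9.35 -0.56  0.73] shift(tool after turn) [ 9.35 -0.56  0.75] turn [-0.0018  0.0021 -0.0001]
```

View pics/c9s.png

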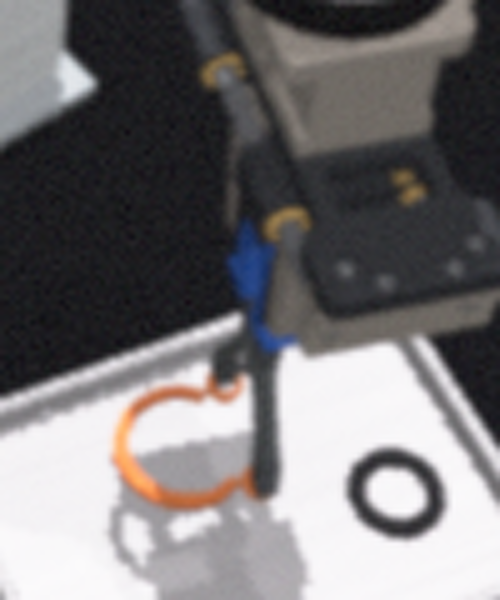

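View pics/c9t.png

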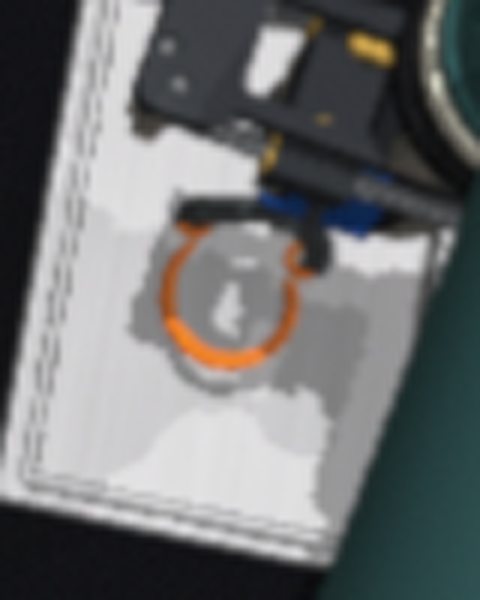

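```bash
cat > back.py <<'E'
from h import *
def orange(c,box):
    h=cv2.cvtColor(c["img"],cv2.COLOR_RGB2HSV);m=cv2.inRange(h,(5,120,110),(22,255,255));M=np.zeros_like(m);x0,y0,x1,y1=box;M[y0:y1,x0:x1]=m[y0:y1,x0:x1]
    k,l,st,ce=cv2.connectedComponentsWithStats(M,connectivity=8)
    cs,_=cv2.findContours(M,cv2.RETR_EXTERNAL,cv2.CHAIN_APPROX_NONE)
    return np.vstack([q.reshape(-1,2) for q in cs])
def back(tag,bs,bt,tcp,yaw,zs):
    s,t=load("side"+tag),load("top"+tag);a=np.radians(yaw);d=np.array([np.cos(a),np.sin(a)]);q=np.array([-d[1],d[0]])
    for z in zs:
        r=[]
        for c,b in((s,bs),(t,bt)):
            P=np.array([plane(c,u,z)[:2]-tcp for u in orange(c,b).astype(float)])
            r+= [-(P@d).min(), (P@q).max(), (P@q).min()]
        print(z,"side back/l/r",np.round(r[:3],1),"top",np.round(r[3:],1))
E
python3 - <<'E'
from back import *
back("9",(355,290,400,335),(420,205,460,240),np.array([524.1,-277.2]),-20.9,(36,40,44,48,52,56,60))
E
```

```text
36 side back/l/r [ 50.2  33.3 -19.7] top [ 50.7  23.4 -30. ]
40 side back/l/r [ 51.1  31.  -21.7] top [ 51.4  24.1 -29.1]
44 side back/l/r [ 52.   28.8 -23.7] top [ 52.2  24.8 -28.2]
48 side back/l/r [ 52.9  26.5 -25.7] top [ 53.   25.5 -27.3]
52 side back/l/r [ 53.8  24.2 -27.7] top [ 53.7  26.2 -26.3]
56 side back/l/r [ 54.7  22.  -29.7] top [ 54.5  26.9 -25.4]
60 side back/l/r [ 55.6  19.7 -31.8] top [ 55.2  27.6 -24.5]
```

```bash
python3 - <<'E'
from h import *
for n in("side0","top0"): print(n,ray(load(n),(320,200))[0].round(0))
E
python3 g.py 475.2 270.5 280 0
```

```text
side0 [ 146. -602.  870.]
top0 [ 369.   -4. 1043.]
t 12.15 pos [ 523.44 -276.82  158.24] yaw -20.9 w 30.21 F [ 0.44  0.09 -1.41] M [ 0.03 -0.02 -0.03]
shift(tool) [-121.71  494.11 -240.33] shift(tool after turn) [-121.76  547.32  -48.24] turn [-3.648e-01  1.000e-04 -1.000e-04]
```

Request:
arm_command:
  moves:
    - [-6,0,0,0,0,0,0.3]
    - [-14,0,0,-0.04,0,0,0.3]
    - [-20,0,0,-0.1,0,0,0.3]
    - [-22,0,0,-0.13,0,0,0.3]
    - [-22,0,0,-0.13,0,0,0.3]
    - [-20,0,0,-0.13,0,0,0.3]
    - [-12,0,0,-0.12,0,0,0.3]
    - [-6,0,0,-0.064,0,0,0.3]

```text
time: 13.15
tool_pos: [523.8, -277.4, 282.1]
ee_rot: [[0.002, -0.346, 0.938], [-0.001, 0.938, 0.346], [-1.0, -0.002, 0.002]]
wrist_force: [0.8, -0.5, -1.5]
gripper_width: 30.2
```

```bash
python3 g.py 473.7 279.1 280 20
```

```text
t 13.15 pos [ 523.78 -277.35  282.13] yaw 20.22 w 30.24 F [ 0.82 -0.49 -1.45] M [ 0.03 -0.02 -0.04]
shift(tool) [  1.49 539.48 145.29] shift(tool after turn) [  2.13 540.02 143.26] turn [0.0038 0.0016 0.0016]
```

Request:
arm_command:
  moves:
    - [0,10,2.7,0,0,0,0.3]
    - [0,22,6,0,0,0,0.3]
    - [0,32,8.6,0,0,0,0.3]
    - [0,40,10.8,0,0,0,0.3]
    - [0,40,10.8,0,0,0,0.3]
    - [0,40,10.8,0,0,0,0.3]
    - [0,40,10.8,0,0,0,0.3]
    - [0,40,10.8,0,0,0,0.3]

```text
time: 14.15
tool_pos: [499.4, -2.5, 280.3]
ee_rot: [[0.0, -0.342, 0.94], [0.0, 0.94, 0.342], [-1.0, 0.0, 0.0]]
wrist_force: [1.6, -0.2, -1.2]
gripper_width: 30.4
```

Request:
arm_command:
  moves:
    - [0,40,10.8,0,0,0,0.3]
    - [0,40,10.8,0,0,0,0.3]
    - [0,40,10.8,0,0,0,0.3]
    - [0,40,10.8,0,0,0,0.3]
    - [0,38,10.2,0,0,0,0.3]
    - [0,30,8,0,0,0,0.3]
    - [0,20,5.4,0,0,0,0.3]
    - [0,10,2.7,0,0,0,0.3]

```text
time: 15.15
tool_pos: [476.2, 263.1, 280.1]
ee_rot: [[-0.0, -0.344, 0.939], [-0.0, 0.939, 0.344], [-1.0, -0.0, -0.0]]
wrist_force: [-0.1, -0.3, -0.8]
gripper_width: 30.2
```

```bash
python3 g.py 473.7 279.1 280 20
```

```text
t 15.15 pos [476.25 263.15 280.1 ] yaw 20.1 w 30.18 F [-0.08 -0.34 -0.76] M [-0.01 -0.02 -0.01]
shift(tool) [ 0.1  15.86  3.09] shift(tool after turn) [ 0.1  15.86  3.06] turn [ 0.0017 -0.0004  0.    ]
```

Request:
arm_command:
  moves:
    - [4,8,1.5,0,0,0,0.3]
    - [8,7.9,1.5,0,0,0,0.3]
    - [6,0,0,0,0,0,0.3]
    - [0,0,0,0,0,0,0.3]
    - [0,0,0,0,0,0,0.3]

```text
time: 15.78
tool_pos: [474.9, 277.2, 262.3]
ee_rot: [[0.0, -0.341, 0.94], [-0.0, 0.94, 0.341], [-1.0, -0.0, 0.0]]
wrist_force: [-0.3, 0.3, -2.2]
gripper_width: 30.6
```

```bash
python3 g.py 473.7 279.1 245 20; python3 - <<'E'
from h import *
s=cap("side",10);t=cap("top",10)
crop(s,(180,80,280,180),6,"c10s");crop(t,(150,190,250,290),6,"c10t")
E
```

```text
t 15.78 pos [474.88 277.19 262.26] yaw 19.95 w 30.61 F [-0.29  0.27 -2.22] M [ 0.02 -0.06 -0.04]
shift(tool) [17.26  2.2  -0.46] shift(tool after turn) [17.26  2.19 -0.46] turn [-0.0009  0.0001  0.0002]
```

View pics/c10s.png

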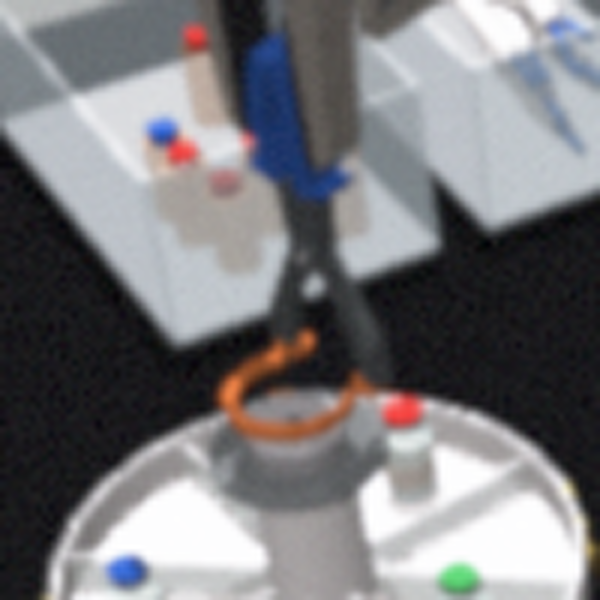

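View pics/c10t.png

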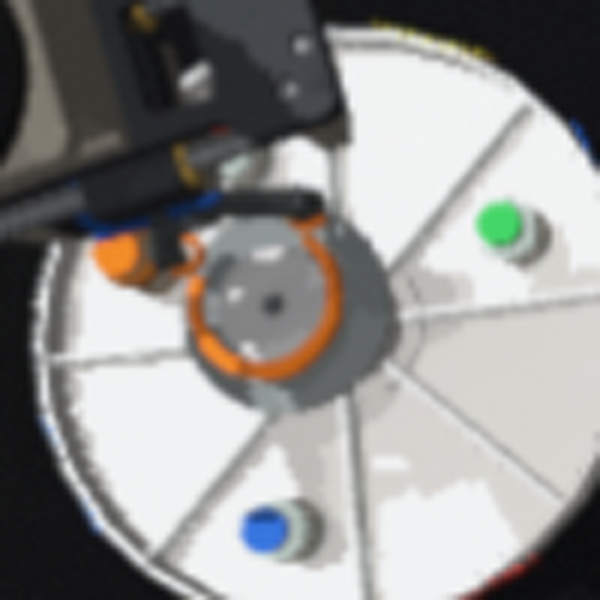

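```bash
python3 - <<'E'
from back import *
back("10",(214,133,245,158),(180,224,212,256),np.array([474.9,277.2]),19.95,(136,140,144,148,152,156,160))
s,t=load("side10"),load("top10")
print("post dot",plane(t,(150+273/6-.5,190+304/6-.5),136.5),plane(s,(180+297/6-.5,80+412/6-.5),136.5))
E
```

```text
136 side back/l/r [41.1 47.2 -9.9] top [ 51.3  31.  -23.4]
140 side back/l/r [ 44.2  43.  -13.8] top [ 51.9  29.9 -24.3]
144 side back/l/r [ 47.3  38.9 -17.6] top [ 52.5  28.7 -25.2]
148 side back/l/r [ 50.4  34.7 -21.5] top [ 53.2  27.6 -26.1]
152 side back/l/r [ 53.5  30.6 -25.3] top [ 53.8  26.4 -27. ]
156 side back/l/r [ 56.6  26.4 -29.2] top [ 54.4  25.3 -27.9]
160 side back/l/r [ 59.7  22.3 -33. ] top [ 55.1  24.1 -28.8]
post dot [450.54803176 270.28376228 136.5       ] [454.84708478 277.06582566 136.5       ]
```

Request:
arm_command:
  moves:
    - [0,2.1,-0.2,0,0,0,0.3]
    - [3,0,0,0,0,0,0.3]
    - [3,0,0,0,0,0,0.3]
    - [2,0,0,0,0,0,0.3]
    - [0,0,0,0,0,0,0.3]
    - [0,0,0,0,0,0,0.3]

```text
time: 16.62
tool_pos: [473.7, 279.6, 254.2]
ee_rot: [[0.0, -0.342, 0.94], [0.0, 0.94, 0.342], [-1.0, 0.0, 0.0]]
wrist_force: [0.8, 0.3, -0.8]
gripper_width: 30.5
```

```bash
python3 g.py 474 279.2 230 20; python3 - <<'E'
from back import *
s=cap("side",11);t=cap("top",11)
st=ray
a=cv2.resize(t["img"][215:265,170:220,::-1],(400,400),interpolation=cv2.INTER_CUBIC)
b=cv2.resize(s["img"][130:170,205:255,::-1],(400,320),interpolation=cv2.INTER_CUBIC)
o=np.zeros((400,800,3),np.uint8);o[:,:400]=a;o[:320,400:]=b;cv2.imwrite("pics/c11.png",o)
E
```

```text
t 16.62 pos [473.75 279.64 254.23] yaw 20.0 w 30.45 F [ 0.83  0.3  -0.85] M [0.06 0.02 0.05]
shift(tool) [24.23 -0.5   0.08] shift(tool after turn) [24.23 -0.5   0.09] turn [ 0.      0.0001 -0.    ]
```

View pics/c11.png

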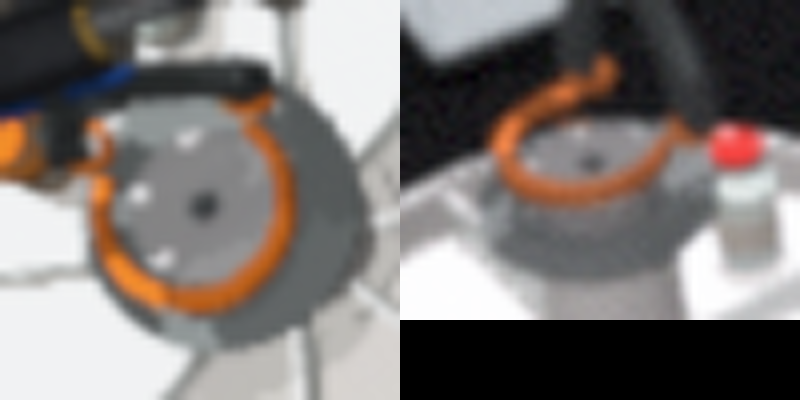

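```bash
python3 - <<'E'
from back import *
tcp=np.array([473.75,279.64])
back("11",(214,136,245,158),(180,224,212,256),tcp,20,(141,143,145,147))
d=np.array([.94,.342]);q=np.array([-.342,.94])
for p in((450.3,270.2),(450.5,271)): print("post rel",(np.array(p)-tcp)@d,(np.array(p)-tcp)@q)
E
```

```text
141 side back/l/r [ 51.7  33.6 -23.5] top [ 53.8  27.5 -26.5]
143 side back/l/r [ 53.2  31.5 -25.4] top [ 54.1  26.9 -27. ]
145 side back/l/r [ 54.7  29.4 -27.3] top [ 54.5  26.4 -27.4]
147 side back/l/r [ 56.2  27.4 -29.2] top [ 54.8  25.8 -27.9]
post rel -25.27147999999999 -0.8537000000000017
post rel -24.809879999999996 -0.17009999999998637
```

Request:
arm_command:
  moves:
    - [2,-0.4,0.7,0,0,0,0.3]
    - [2,0,0,0,0,0,0.3]
    - [2,0,0,0,0,0,0.3]
    - [2,0,0,0,0,0,0.3]
    - [2,0,0,0,0,0,0.3]
    - [2,0,0,0,0,0,0.3]
    - [0,0,0,0,0,0,0.3]

```text
time: 17.6
tool_pos: [474.4, 279.4, 242.0]
ee_rot: [[-0.0, -0.342, 0.94], [-0.0, 0.94, 0.342], [-1.0, -0.0, -0.0]]
wrist_force: [-0.1, -0.0, -1.0]
gripper_width: 30.3
```

```bash
python3 g.py 474.2 279.1 230 20; python3 - <<'E'
from back import *
s=cap("side",12);t=cap("top",12)
a=cv2.resize(t["img"][215:265,170:220,::-1],(400,400),interpolation=cv2.INTER_CUBIC)
b=cv2.resize(s["img"][130:170,205:255,::-1],(400,320),interpolation=cv2.INTER_CUBIC)
o=np.zeros((400,800,3),np.uint8);o[:,:400]=a;o[:320,400:]=b;cv2.imwrite("pics/c12.png",o)
E
```

```text
t 17.6 pos [474.39 279.38 241.99] yaw 20.0 w 30.29 F [-0.06 -0.03 -1.  ] M [ 0.03 -0.02 -0.04]
shift(tool) [11.99 -0.2  -0.27] shift(tool after turn) [11.99 -0.2  -0.27] turn [ 0.     -0.0003  0.0001]
```

View pics/c12.png

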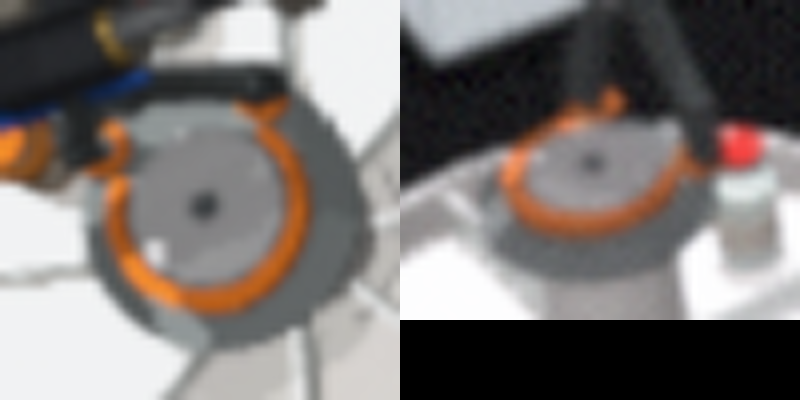

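The ring surrounds the head in both views with no contact force. In the top crop the head at (205,207) is centred in the ring. I'll continue down.

Request:
arm_command:
  moves:
    - [2,0,0,0,0,0,0.3]
    - [2,0,0,0,0,0,0.3]
    - [2,0,0,0,0,0,0.3]
    - [1.5,0,0,0,0,0,0.3]
    - [0,0,0,0,0,0,0.3]
    - [0,0,0,0,0,0,0.3]

```text
time: 18.45
tool_pos: [474.7, 279.6, 235.0]
ee_rot: [[0.001, -0.342, 0.94], [0.0, 0.94, 0.342], [-1.0, 0.0, 0.001]]
wrist_force: [0.5, 0.0, 1.8]
gripper_width: 30.4
```

Request:
arm_command:
  moves:
    - [1.5,0,0,0,0,0,0.3]
    - [1,0,0,0,0,0,0.3]
    - [0.5,0,0,0,0,0,0.3]
    - [0,0,0,0,0,0,0.3]

```text
time: 18.95
tool_pos: [476.3, 280.4, 234.4]
ee_rot: [[0.005, -0.342, 0.94], [0.003, 0.94, 0.342], [-1.0, 0.001, 0.005]]
wrist_force: [0.0, 0.3, 12.2]
gripper_width: 30.3
```

```bash
python3 g.py 474.2 279.1 230 20; python3 - <<'E'
from back import *
s=cap("side",13);t=cap("top",13)
a=cv2.resize(t["img"][215:265,170:220,::-1],(400,400),interpolation=cv2.INTER_CUBIC)
b=cv2.resize(s["img"][130:170,205:255,::-1],(400,320),interpolation=cv2.INTER_CUBIC)
o=np.zeros((400,800,3),np.uint8);o[:,:400]=a;o[:320,400:]=b;cv2.imwrite("pics/c13.png",o)
E
```

```text
t 18.95 pos [476.27 280.38 234.42] yaw 19.99 w 30.26 F [ 0.03  0.25 12.25] M [-0.2   0.08 -0.02]
shift(tool) [ 4.4  -0.5  -2.41] shift(tool after turn) [ 4.42 -0.5  -2.38] turn [-0.0001  0.0054 -0.0008]
```

View pics/c13.png

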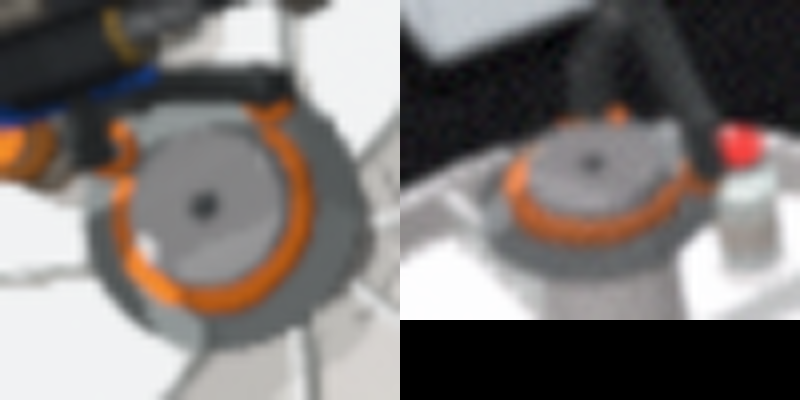

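```bash
python3 - <<'E'
from back import *
tcp=np.array([476.27,280.38])
back("13",(214,143,245,162),(180,228,212,256),tcp,20,(121,123,125,127,129,131,134))
E
```

```text
121 side back/l/r [ 49.9  34.8 -22.7] top [ 54.8  28.5 -25.9]
123 side back/l/r [ 51.4  32.8 -24.5] top [ 55.1  27.9 -26.4]
125 side back/l/r [ 52.9  30.8 -26.4] top [ 55.4  27.3 -26.8]
127 side back/l/r [ 54.4  28.8 -28.2] top [ 55.7  26.8 -27.3]
129 side back/l/r [ 55.9  26.8 -30.1] top [ 56.   26.2 -27.7]
131 side back/l/r [ 57.4  24.8 -31.9] top [ 56.3  25.7 -28.2]
134 side back/l/r [ 59.6  21.8 -34.7] top [ 56.8  24.8 -28.8]
```

```bash
python3 - <<'E'
from back import *
s,t=load("side13"),load("top13")
d=np.array([.94,.342]);C=np.array([450.4,270.4])-2.8*d
a=np.linspace(0,2*np.pi,200)
for z in(121,123,125,128,131,134):
    P=np.c_[C[0]+25*np.cos(a),C[1]+25*np.sin(a),0*a+z]
    for n,c in(("side",s),("top",t)):
        q=proj(c,P);print(z,n,"umin %.1f umax %.1f vmax %.1f"%(q[:,0].min(),q[:,0].max(),q[:,1].max()))
for n,c,b in(("side",s,(214,143,245,162)),("top",t,(180,228,212,256))):
    o=orange(c,b);print(n,o.min(0),o.max(0))
E
```

```text
121 side umin 218.6 umax 238.7 vmax 162.1
121 top umin 185.9 umax 209.0 vmax 253.8
123 side umin 218.5 umax 238.6 vmax 161.5
123 top umin 185.6 umax 208.7 vmax 253.7
125 side umin 218.3 umax 238.5 vmax 160.9
125 top umin 185.3 umax 208.5 vmax 253.7
128 side umin 218.1 umax 238.3 vmax 159.9
128 top umin 184.9 umax 208.1 vmax 253.6
131 side umin 217.9 umax 238.2 vmax 159.0
131 top umin 184.4 umax 207.8 vmax 253.5
134 side umin 217.7 umax 238.0 vmax 158.1
134 top umin 184.0 umax 207.4 vmax 253.4
side [218 143] [243 160]
top [182 228] [208 253]
```

The contact height, 234.4 against 114.5 in the tray, is exactly 120 mm higher, so the ring is down on the flange. I'll let it close slowly while rising 4 mm.

Request:
arm_command:
  moves:
    - [0,0,0,0,0,0,0.36]
    - [-0.5,0,0,0,0,0,0.4]
    - [-0.6,0,0,0,0,0,0.44]
    - [-0.6,0,0,0,0,0,0.48]
    - [-0.6,0,0,0,0,0,0.52]
    - [-0.6,0,0,0,0,0,0.56]
    - [-0.6,0,0,0,0,0,0.592]
    - [0,0,0,0,0,0,0.592]

```text
time: 20.05
tool_pos: [474.5, 279.5, 235.0]
ee_rot: [[0.0, -0.342, 0.94], [0.0, 0.94, 0.342], [-1.0, 0.0, 0.0]]
wrist_force: [0.2, -0.2, 1.3]
gripper_width: 54.7
```

```bash
python3 g.py 474.2 279.1 234 20; python3 - <<'E'
from back import *
s=cap("side",14);t=cap("top",14)
a=cv2.resize(t["img"][215:265,170:220,::-1],(400,400),interpolation=cv2.INTER_CUBIC)
b=cv2.resize(s["img"][130:170,205:255,::-1],(400,320),interpolation=cv2.INTER_CUBIC)
o=np.zeros((400,800,3),np.uint8);o[:,:400]=a;o[:320,400:]=b;cv2.imwrite("pics/c14.png",o)
E
```

```text
t 20.05 pos [474.49 279.54 235.03] yaw 20.01 w 54.72 F [ 0.2  -0.18  1.35] M [ 0.11 -0.24 -0.05]
shift(tool) [ 1.03 -0.31 -0.42] shift(tool after turn) [ 1.03 -0.31 -0.42] turn [ 0.0001  0.     -0.    ]
```

View pics/c14.png

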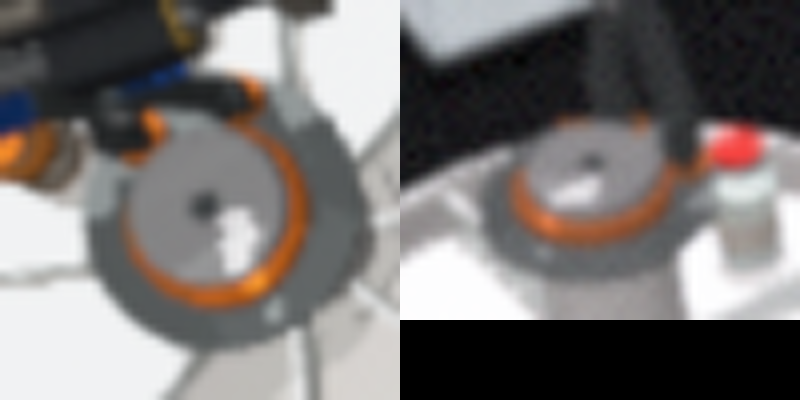

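Request:
arm_command:
  moves:
    - [-1,0,1,0,0,0,0.592]
    - [-1.5,0,0.5,0,0,0,0.592]
    - [-2,0,0,0,0,0,0.592]
    - [-2,0,0,0,0,0,0.592]
    - [-3,0,0,0,0,0,0.592]
    - [-5,0,0,0,0,0,0.592]
    - [0,0,0,0,0,0,0.592]

```text
time: 21.02
tool_pos: [476.2, 280.2, 250.3]
ee_rot: [[0.001, -0.342, 0.94], [0.001, 0.94, 0.342], [-1.0, 0.0, 0.001]]
wrist_force: [-0.1, -0.4, -0.9]
gripper_width: 54.5
```

```bash
python3 g.py 474.2 279.1 275 20; python3 - <<'E'
from back import *
s=cap("side",15);t=cap("top",15)
a=cv2.resize(t["img"][215:265,170:220,::-1],(400,400),interpolation=cv2.INTER_CUBIC)
b=cv2.resize(s["img"][130:170,205:255,::-1],(400,320),interpolation=cv2.INTER_CUBIC)
o=np.zeros((400,800,3),np.uint8);o[:,:400]=a;o[:320,400:]=b;cv2.imwrite("pics/c15.png",o)
E
```

```text
t 21.02 pos [476.16 280.16 250.31] yaw 20.0 w 54.52 F [-0.12 -0.36 -0.87] M [ 0.06 -0.04 -0.02]
shift(tool) [-24.69  -0.32  -2.18] shift(tool after turn) [-24.69  -0.32  -2.21] turn [ 0.      0.0011 -0.0002]
```

View pics/c15.png

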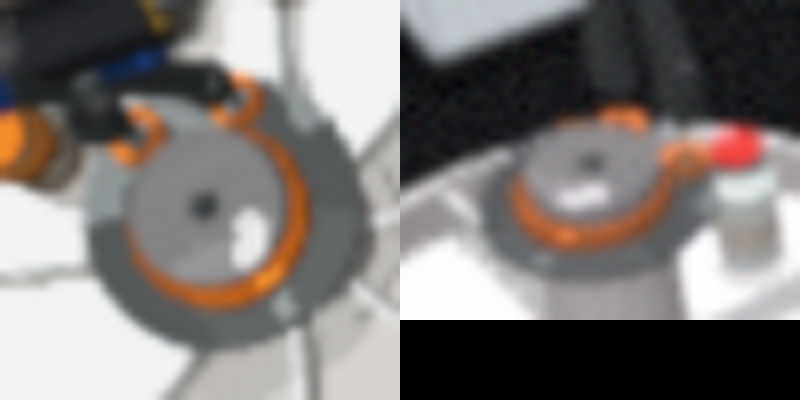

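Request:
arm_command:
  moves:
    - [-10,0,0,0,0,0,0.592]
    - [-15,0,0,0,0,0,0.592]
    - [-10,0,0,0.08,0,0,0.592]
    - [0,0,0,0.123,0,0,0.592]
    - [0,0,0,0.123,0,0,0.592]
    - [0,0,0,0,0,0,0.592]

```text
time: 21.88
tool_pos: [476.2, 280.2, 285.8]
ee_rot: [[0.001, -0.025, 1.0], [0.001, 1.0, 0.025], [-1.0, 0.001, 0.001]]
wrist_force: [0.8, 0.0, -1.3]
gripper_width: 54.5
```

```bash
python3 g.py 528 -14.8 275 1.3
```

```text
t 21.88 pos [476.16 280.23 285.76] yaw 1.41 w 54.53 F [ 0.83  0.01 -1.3 ] M [-0.01 -0.02  0.02]
shift(tool) [  10.62 -296.22   44.57] shift(tool after turn) [  10.76 -296.13   45.14] turn [ 0.0019  0.0012 -0.0006]
```

Request:
arm_command:
  moves:
    - [0,-20,3,0,0,0,0.592]
    - [0,-45,7,0,0,0,0.592]
    - [0,-45,7,0,0,0,0.592]
    - [0,-45,7,0,0,0,0.592]
    - [0,-45,7,0,0,0,0.592]
    - [3,-45,6.5,0,0,0,0.592]
    - [4,-36,5,0,0,0,0.592]
    - [4,-15.2,2,0,0,0,0.592]

```text
time: 22.88
tool_pos: [527.0, -18.7, 273.9]
ee_rot: [[0.0, -0.02, 1.0], [-0.001, 1.0, 0.02], [-1.0, -0.001, 0.0]]
wrist_force: [-0.7, 0.5, -1.6]
gripper_width: 54.7
```

Request:
arm_command:
  moves:
    - [0,0,0,0,0,0,0.592]
    - [0,0,0,0,0,0,0.592]

```text
time: 23.12
tool_pos: [527.1, -13.5, 273.7]
ee_rot: [[-0.0, -0.026, 1.0], [0.001, 1.0, 0.026], [-1.0, 0.001, -0.0]]
wrist_force: [0.5, 0.5, -0.5]
gripper_width: 54.8
```

```bash
python3 g.py 528 -14.8 255 1.3; python3 - <<'E'
from back import *
s=cap("side",16);t=cap("top",16)
crop(s,(260,70,390,230),3.7,"c16s"); crop(t,(140,180,400,300),3,"c16t")
E
```

```text
t 23.12 pos [527.09 -13.47 273.74] yaw 1.47 w 54.75 F [ 0.48  0.45 -0.45] M [ 0.05 -0.01  0.01]
shift(tool) [18.74 -1.36  0.88] shift(tool after turn) [18.74 -1.35  0.88] turn [ 0.0029 -0.0001 -0.0008]
```

View pics/c16s.png

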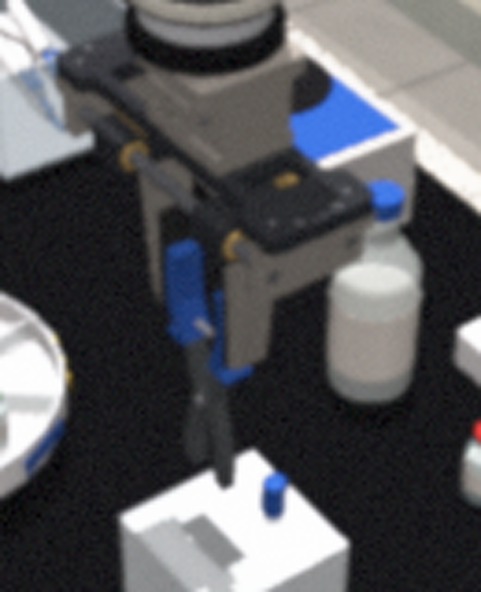

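View pics/c16t.png

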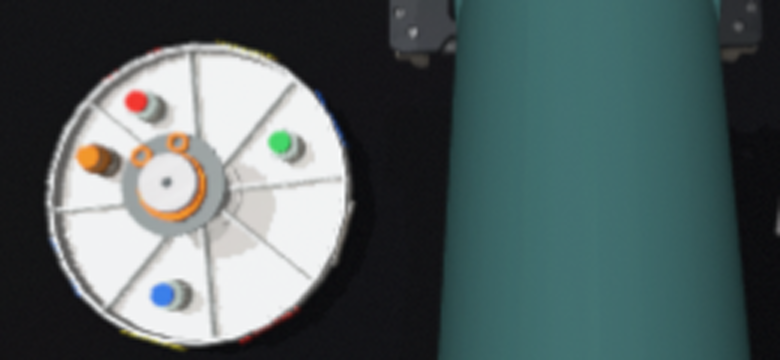

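```bash
python3 - <<'E'
from back import *
s=load("side16")
crop(s,(295,195,345,235),14,"c16z")
print(proj(s,[[528,-14.8,105]]),plane(s,(315.4,215.4),105))
y=np.radians(1.5);q=np.array([-np.sin(y),np.cos(y),0]);d=np.array([np.cos(y),np.sin(y),0])
for a in(10,-10):
  for b in(23.5,-23.5):print((( proj(s,[np.array([528,-14.8,105])+a*d+b*q])[0]+.5-[295,195])*14).round(0))
E
```

```text
[[317.65581115 216.18628031]] [525.10050928  -9.97668284 105.        ]
[292. 191.]
[460. 366.]
[190. 242.]
[357. 420.]
```

View pics/c16z.png

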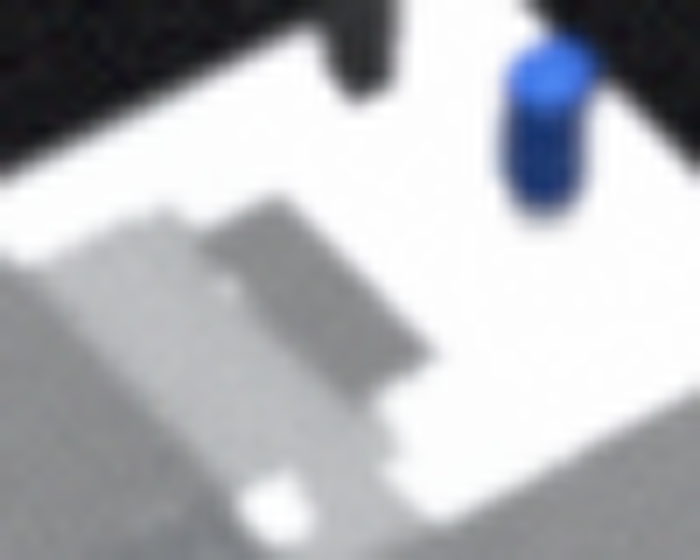

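The shut ring's round sits centred on the post in the top view (crop (167,182)). The slot in the side view (crop centre near (318,298)) matches the predicted pose. Now I'll insert the pliers.

Request:
arm_command:
  moves:
    - [10,-1.2,0.7,0,0,0,0.592]
    - [9,0,0,0,0,0,0.592]
    - [0,0,0,0,0,0,0.592]
    - [0,0,0,0,0,0,0.592]

```text
time: 23.72
tool_pos: [528.0, -16.2, 254.6]
ee_rot: [[-0.0, -0.023, 1.0], [-0.0, 1.0, 0.023], [-1.0, -0.0, -0.0]]
wrist_force: [0.3, 0.4, -0.8]
gripper_width: 54.7
```

```bash
python3 g.py 528 -14.8 122 1.3
```

```text
t 23.73 pos [528.   -16.23 254.61] yaw 1.33 w 54.74 F [ 0.25  0.38 -0.77] M [ 0.04 -0.06  0.  ]
shift(tool) [1.3261e+02 1.4400e+00 5.0000e-02] shift(tool after turn) [1.3261e+02 1.4300e+00 3.0000e-02] turn [ 0.0005 -0.0002  0.    ]
```

Request:
arm_command:
  moves:
    - [4,0.8,0,0,0,0,0.592]
    - [8,0,0,0,0,0,0.592]
    - [8,0,0,0,0,0,0.592]
    - [8,0,0,0,0,0,0.592]
    - [8,0,0,0,0,0,0.592]

```text
time: 24.35
tool_pos: [527.9, -15.5, 218.0]
ee_rot: [[-0.0, -0.023, 1.0], [-0.0, 1.0, 0.023], [-1.0, -0.0, -0.0]]
wrist_force: [0.1, -0.4, -1.1]
gripper_width: 54.4
```

Request:
arm_command:
  moves:
    - [10,0,0,0,0,0,0.592]
    - [12,0,0,0,0,0,0.592]
    - [12,0,0,0,0,0,0.592]
    - [12,0,0,0,0,0,0.592]
    - [12,0,0,0,0,0,0.592]
    - [10,0,0,0,0,0,0.592]

```text
time: 25.1
tool_pos: [527.8, -15.5, 149.8]
ee_rot: [[-0.0, -0.023, 1.0], [-0.0, 1.0, 0.023], [-1.0, -0.0, -0.0]]
wrist_force: [0.1, -0.3, -1.1]
gripper_width: 54.5
```

```bash
python3 g.py 528 -14.8 122 1.3
```

```text
t 25.1 pos [527.84 -15.51 149.81] yaw 1.32 w 54.45 F [ 0.13 -0.33 -1.08] M [-0.02  0.01  0.05]
shift(tool) [27.81  0.7   0.18] shift(tool after turn) [27.81  0.7   0.17] turn [ 0.0004 -0.0003  0.    ]
```

Request:
arm_command:
  moves:
    - [8,0.5,0,0,0,0,0.592]
    - [8,0,0,0,0,0,0.592]
    - [5,0,0,0,0,0,0.592]
    - [3,0,0,0,0,0,0.592]
    - [2,0,0,0,0,0,0.592]
    - [0,0,0,0,0,0,0.592]

```text
time: 25.85
tool_pos: [528.0, -15.0, 124.7]
ee_rot: [[0.0, -0.023, 1.0], [0.0, 1.0, 0.023], [-1.0, 0.0, 0.0]]
wrist_force: [-0.6, 0.3, -1.8]
gripper_width: 54.6
```

```bash
python3 g.py 528 -14.8 122 1.3; python3 - <<'E'
from h import *
c=cap("side",17);crop(c,(260,120,380,240),5,"c17s")
E
```

```text
t 25.85 pos [527.99 -15.   124.73] yaw 1.32 w 54.6 F [-0.56  0.34 -1.76] M [ 0.04  0.01 -0.02]
shift(tool) [2.73 0.2  0.01] shift(tool after turn) [2.73 0.2  0.01] turn [ 0.0004  0.0001 -0.    ]
```

View pics/c17s.png

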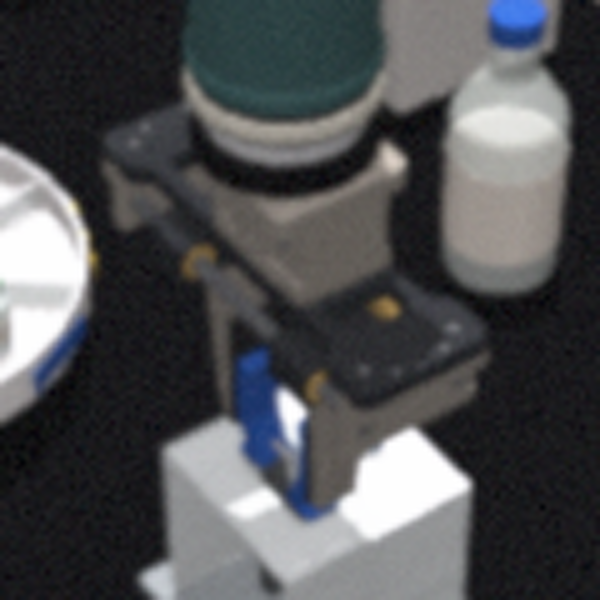

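Request:
arm_command:
  moves:
    - [1.5,0,0,0,0,0,0.592]
    - [1.3,0,0,0,0,0,0.592]
    - [0,0,0,0,0,0,0.592]
    - [0,0,0,0,0,0,0.592]

```text
time: 26.4
tool_pos: [528.0, -15.0, 122.0]
ee_rot: [[0.0, -0.023, 1.0], [0.0, 1.0, 0.023], [-1.0, 0.0, 0.0]]
wrist_force: [-0.2, -0.2, 0.4]
gripper_width: 53.9
```

Light contact with the rack, so the lips are seated. Opening slowly.

Request:
arm_command:
  moves:
    - [0.3,0,0,0,0,0,0.62]
    - [0,0,0,0,0,0,0.66]
    - [0,0,0,0,0,0,0.7]
    - [0,0,0,0,0,0,0.8]
    - [0,0,0,0,0,0,1]
    - [0,0,0,0,0,0,1]
    - [0,0,0,0,0,0,1]

```text
time: 27.28
tool_pos: [527.9, -15.0, 121.6]
ee_rot: [[0.0, -0.023, 1.0], [-0.0, 1.0, 0.023], [-1.0, -0.0, 0.0]]
wrist_force: [0.5, -0.3, 1.5]
gripper_width: 91.9
```

Request:
arm_command:
  moves:
    - [-10,0,0,0,0,0,1]
    - [-15,0,0,0,0,0,1]
    - [-25,0,0,0,0,0,1]
    - [-30,0,0,0,0,0,1]
    - [-30,0,0,0,0,0,1]
    - [-30,0,0,0,0,0,1]
    - [0,0,0,0,0,0,1]

```text
time: 28.15
tool_pos: [529.6, -15.0, 265.0]
ee_rot: [[0.006, -0.023, 1.0], [0.001, 1.0, 0.023], [-1.0, 0.0, 0.006]]
wrist_force: [-0.5, 0.2, 0.4]
gripper_width: 91.9
```

```bash
python3 g.py 528 -150 260 1.3; python3 - <<'E'
from h import *
s=cap("side",18);crop(s,(180,100,380,260),4,"c18s")
E
```

```text
t 28.15 pos [529.56 -15.01 265.01] yaw 1.32 w 91.92 F [-0.49  0.21  0.36] M [ 0.03  0.02 -0.03]
shift(tool) [   4.92 -134.92   -4.71] shift(tool after turn) [   5.01 -134.92   -4.63] turn [ 0.0004  0.0064 -0.0004]
```

View pics/c18s.png

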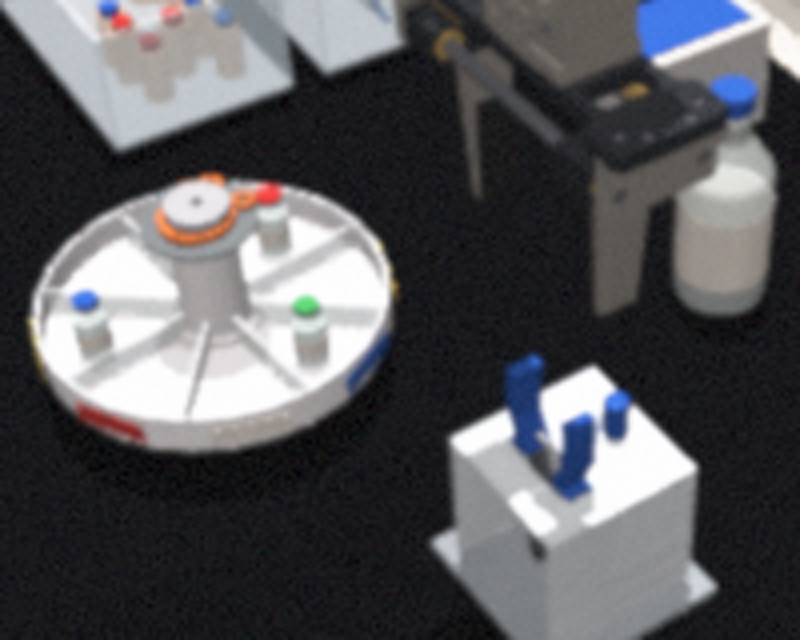

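The pliers hang in the slot and the ring is in the groove. I'll move aside for an unobstructed check.

Request:
arm_command:
  moves:
    - [0,-25,0,0,0,0,1]
    - [0,-45,0,0,0,0,1]
    - [0,-45,0,0,0,0,1]
    - [0,-45,0,0,0,0,1]
    - [0,-25,0,0,0,0,1]
    - [0,0,0,0,0,0,1]

```text
time: 28.95
tool_pos: [531.1, -201.9, 260.5]
ee_rot: [[-0.002, -0.019, 1.0], [-0.0, 1.0, 0.019], [-1.0, -0.0, -0.002]]
wrist_force: [-0.4, 0.9, 0.2]
gripper_width: 91.9
```

```bash
python3 - <<'E'
from h import *
from scipy.optimize import least_squares
s=cap("side",19);t=cap("top",19)
a=cv2.resize(t["img"][215:265,170:220,::-1],(400,400),interpolation=cv2.INTER_CUBIC)
b=cv2.resize(s["img"][130:175,205:255,::-1],(400,360),interpolation=cv2.INTER_CUBIC)
o=np.zeros((400,800,3),np.uint8);o[:,:400]=a;o[:360,400:]=b;cv2.imwrite("pics/c19.png",o)
for n,c,box in(("top",t,(300,175,360,235)),("side",s,(285,180,365,240))):
    h=cv2.cvtColor(c["img"],cv2.COLOR_RGB2HSV);m=cv2.inRange(h,(100,120,40),(130,255,255));M=np.zeros_like(m);x0,y0,x1,y1=box;M[y0:y1,x0:x1]=m[y0:y1,x0:x1]
    k,l,st,ce=cv2.connectedComponentsWithStats(M)
    for i in range(1,k):
        if st[i][4]>15: print(n,st[i],ce[i].round(1))
print(s["img"].shape)
E
```

```text
top [326 183   6   8  36] [328.7 186.2]
top [316 200   9  12  74] [319.6 206.1]
top [335 200   9  11  75] [339.4 205.8]
side [306 188  11  25 179] [310.8 198.4]
side [332 197   6  12  50] [334.  202.3]
side [318 204  10  20 116] [323.4 213.7]
(400, 640, 3)
```

View pics/c19.png

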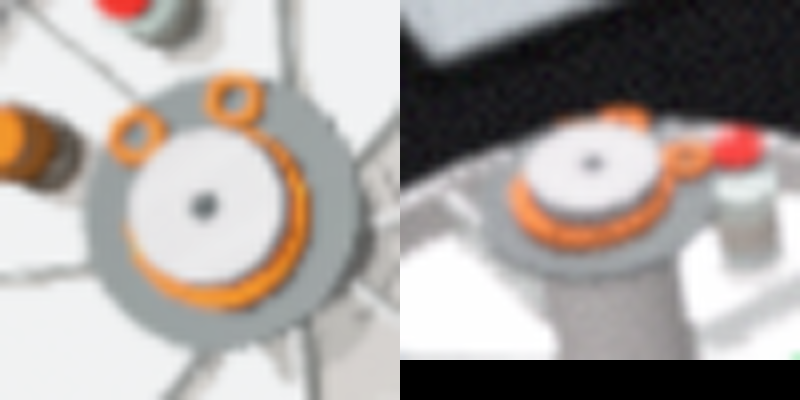

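View pics/top19.png

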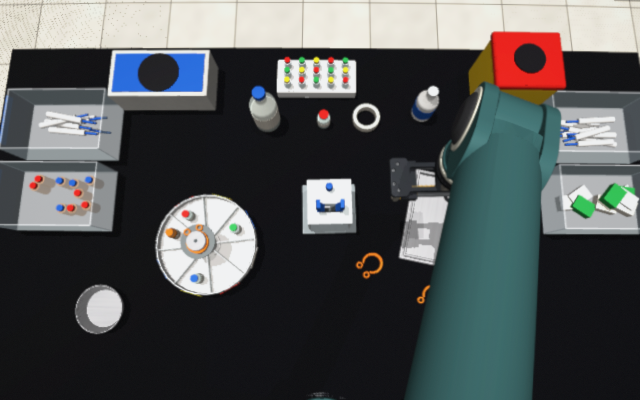

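```bash
python3 - <<'E'
from h import *
from back import orange
s,t=load("side19"),load("top19")
e=[plane(t,(170+x/8-.5,215+y/8-.5),128) for x,y in((137,135),(235,100))]
mid=(e[0]+e[1])/2;v=(e[0]-e[1])[:2];L=np.hypot(*v);v/=L;d=np.array([v[1],-v[0]])
print("eyes",e[0].round(1),e[1].round(1),"dist",L.round(1),"centre",(mid[:2]-27*d).round(1),"yaw",np.degrees(np.arctan2(d[1],d[0])))
C=np.array([450.4,270.4]);a=np.linspace(0,2*np.pi,400)
for z in(123,125.5,128):
    P=np.c_[C[0]+25*np.cos(a),C[1]+25*np.sin(a),0*a+z]
    for n,c in(("side",s),("top",t)):
        q=proj(c,P);print(z,n,q.min(0).round(1),q.max(0).round(1))
for n,c,b in(("side",s,(214,147,240,165)),("top",t,(180,233,212,258))): o=orange(c,b);print(n,o.min(0),o.max(0))
E
```

```text
eyes [470.1 292.1 128. ] [479.7 266.2 128. ] dist 27.7 centre [449.6 269.7] yaw 20.425933174051806
123 side [219.3 148.1] [239.4 160.9]
123 top [185.2 229.3] [208.4 252.5]
125.5 side [219.1 147.3] [239.2 160.1]
125.5 top [184.9 229.1] [208.1 252.4]
128 side [218.9 146.5] [239.1 159.4]
128 top [184.5 229. ] [207.7 252.3]
side [219 148] [239 160]
top [184 233] [208 253]
```

```bash
python3 -c "
from workcell import ctrl
print(ctrl.get_state()['time']); print(ctrl.finish_job())"
```

```text
29.05
the job is handed in; nothing more can be done
None
```

The ring is on the post and the pliers are back in their rack slot; I handed the job in at 29.05 s. I took the pliers from the rack, spread the tray ring to the stop, and lowered it over the post's head onto the flange. Contact there came at the height expected from the tray. I then let it close into the groove.

Last checks, with the arm moved aside:
- **Ring:** the eyes measured 27.7 mm apart. The centre was about 1 mm from the post axis, and the outline matched a flat ring on the flange to about a pixel in both views.
- **Pliers:** the handles were back within about half a pixel of where they started in both views.
- **Vials:** all the vials in view were standing.

Two checks disagreed slightly. While the spread ring was pressed on the flange, its back measured about 2–3 mm too high, which is close to the camera calibration error. The tool also drifted up to 3–5 mm sideways while pressing in the tray and about 2 mm on the flange. Neither showed in the final measurements.

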